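Load the air-drying stand

ROBOT

A 7-joint arm with a two-finger parallel gripper is mounted at the origin on a cart in front of the work surface, level with it; the furniture and walls round the work are solid. World frame = base frame: x ahead of the robot, y to its left, z up, the work surface at z = 0. Lengths are in mm, angles in rad, forces in N, time in s.
With the tool pointing down it reaches from about 400 to 850 mm from the base axis. Payload 10.4 kg.
Tool frame: the origin (TCP) lies at the very end of the fingers, on their centre line; the grasp point (between the pads) lies 19 mm behind it; z points along the fingers, y is the line along which they close (so a half turn about z gives the same grasp; the last joint's range is limited). The gripper opens to 87 mm and grips with 3 to 60 N. Pads are 19 mm wide; open, the fingers measure 117 mm over their backs; the gripper's body (75 mm by 190 mm) begins 51 mm behind the grasp point.
Start: joints at [1.144, 0.332, -0.065, 1.46, 0.022, 1.35, -0.088], TCP at [245.596, -574.748, 222.576] pointing down, gripper open.
Joint ranges: [-2.6, 2.6], [-0.5, 2.12], [-1.47, 1.34], [0.16, 2.42], [-1.27, 4.41], [0.06, 2.06], [-2.6, 2.6]. Speed limits (rad/s): [2.22, 2.22, 2.79, 2.79, 3.14, 3.14, 3.14].

INTERFACE

Orientations are given as a 3x3 rotation matrix whose columns are the frame's x, y, z axes.
In Python, from plant import sensors, optics, workorder gives the robot as it stands. The module is installed in compiled form; this text tells all that it offers.
- The arm moves only by the shell command python3 -m inch 'ROWS'. ROWS is JSON, one flat list of numbers, 7 for each row, row after row: the shift along the tool's x, y, z in m, then the turn, a rotation vector about the tool's x, y, z in degrees, then the closure in counts, from 0 (fully open) to 255 (shut). A call has 1 to 10 rows; each row is the pose to reach, as a shift and turn from the pose commanded when the call began, along the tool's axes at that moment; what a row does not reach only later rows make up. A row lasts 1/12 s, in which the tool goes at most 41.7 mm and 7.16 degrees, less where a joint would pass 70% of its speed; a pose out of reach is approached as far as the arm can. A call with a gripper value outside its range is refused whole. The fingers move at their own pace and stop on an object; the grip force is fixed at half the most. Time passes only in rows, so rows that repeat a pose let the fingers close. It gives the time, the measured TCP pose, the force, the opening and the grip force at its end, in the units of the state.
- sensors.get_state(): the state, without advancing time (a new reading comes with each control period).
- optics.snapshot(name): name is "scene" or "top" or "wrist"; returns (picture, depth): 420x560x3 uint8, blue, green, red; 420x560 float32, mm along the optical axis (not along the pixel's ray), 0 where there is no reading.
- optics.camera_info(name): a dict with "fx", "fy", "cx", "cy" (pixels), "R" (3x3) and "t" (3): a world point X has camera coordinates R X + t. Camera axes: x right, y down, z forward; pixel columns grow to the right and rows downward; lengths in mm; the calibration is good to about 2 mm. A picture is of the moment at which its call begins: read the wrist's pose just before it. camera_info takes no time and is no camera call; for the wrist camera it gives the pose at the moment of the call.
- workorder.job_done(): hands the job in; it is judged then, once.
The state is a dict: "clock": time; "qpos": joint angles; "dq": joint speeds; "effort": joint torques, N m; "tcp_pos": TCP position; "tool_rot": TCP orientation; "contact_force": force on the tool from outside, world axes, zero at the start; "torque": the same for the moment, N m; "width": opening from 0.0 (shut) to 1.0 (fully open); "gripper_force": force on a finger pad.
Only numpy, scipy, OpenCV 4.12 (cv2) and the standard library are available. Lean on these libraries where they do the work, as an engineer would, in place of code of your own. Each camera call takes 0.05 s, during which the arm holds its last target. There are 200 camera calls.

TASK

The washed measuring cylinders lie beside the air-drying stand, whose air valve has been left open. First shut the valve fully (lever on the red mark), then put every cylinder upside down over a peg of its own, lowered gently until its mouth rests on the stand, not dropped; when all are on, open the valve half way, lever at 45 degrees on the green mark. Leave the glass jar and the white lid where they are.

Things in the scene. Friction and masses are not known exactly. Their poses are not given: they have to be found in the camera images.
- cylinder0: measuring cylinder: clear tube 36 mm outside, 28 mm bore 157 mm deep, 170 mm long, about 0.13 kg; closed end has an orange hexagonal foot 54 mm over flats, 8 mm thick. Origin: centre of the foot's underside; z runs along the tube to the mouth. At the start it lies on its flats, axis level 27 mm above the bench, mouth roughly to the robot's right (-y). One of the four may be absent
- cylinder0_mouth (a point): centre of the open mouth of cylinder0, at its rim, 170 mm from the foot's underside; an orange hexagonal collar as wide as the foot (54 mm over flats) sits 8 to 18 mm from the rim; between collar and foot the tube is plain
- cylinder1: measuring cylinder: clear tube 36 mm outside, 28 mm bore 157 mm deep, 170 mm long, about 0.13 kg; closed end has an orange hexagonal foot 54 mm over flats, 8 mm thick. Origin: centre of the foot's underside; z runs along the tube to the mouth. At the start it lies on its flats, axis level 27 mm above the bench, mouth roughly to the robot's right (-y). One of the four may be absent
- cylinder1_mouth (a point): centre of the open mouth of cylinder1, at its rim, 170 mm from the foot's underside; an orange hexagonal collar as wide as the foot (54 mm over flats) sits 8 to 18 mm from the rim; between collar and foot the tube is plain
- cylinder2: measuring cylinder: clear tube 36 mm outside, 28 mm bore 157 mm deep, 170 mm long, about 0.13 kg; closed end has an orange hexagonal foot 54 mm over flats, 8 mm thick. Origin: centre of the foot's underside; z runs along the tube to the mouth. At the start it lies on its flats, axis level 27 mm above the bench, mouth roughly to the robot's right (-y). One of the four may be absent
- cylinder2_mouth (a point): centre of the open mouth of cylinder2, at its rim, 170 mm from the foot's underside; an orange hexagonal collar as wide as the foot (54 mm over flats) sits 8 to 18 mm from the rim; between collar and foot the tube is plain
- cylinder3: measuring cylinder: clear tube 36 mm outside, 28 mm bore 157 mm deep, 170 mm long, about 0.13 kg; closed end has an orange hexagonal foot 54 mm over flats, 8 mm thick. Origin: centre of the foot's underside; z runs along the tube to the mouth. At the start it lies on its flats, axis level 27 mm above the bench, mouth roughly to the robot's right (-y). One of the four may be absent
- cylinder3_mouth (a point): centre of the open mouth of cylinder3, at its rim, 170 mm from the foot's underside; an orange hexagonal collar as wide as the foot (54 mm over flats) sits 8 to 18 mm from the rim; between collar and foot the tube is plain
- stand: air-drying stand, fixed: grey manifold 90 x 450 mm, top 25 mm above the bench; four upright steel pegs in a row along its y axis, 90 mm apart; blue-levered air valve at its -y end. Origin: on the bench midway along the pegs; x axis points roughly away from the robot. Pegs: 12 mm thick, 90 mm high over the top, rounded tip, a 20 mm rubber ring 4 mm high at the foot
- peg0_foot (a point): centre of the foot of peg 0 on the manifold's top, 25 mm above the bench (peg 0 at the +y end, peg 3 next to the valve)
- peg1_foot (a point): centre of the foot of peg 1 on the manifold's top, 25 mm above the bench (peg 0 at the +y end, peg 3 next to the valve)
- peg2_foot (a point): centre of the foot of peg 2 on the manifold's top, 25 mm above the bench (peg 0 at the +y end, peg 3 next to the valve)
- peg3_foot (a point): centre of the foot of peg 3 on the manifold's top, 25 mm above the bench (peg 0 at the +y end, peg 3 next to the valve)
- valve (a joint): angle of the valve lever, rad: 0 shut (stop; lever points along the stand's -x, toward the robot, red mark), grows counter-clockwise from above to 1.571 fully open (stop; lever along the stand's -y, black mark); 0.785 half open, green mark. Vertical axis, light friction (0.06 N m) and stays where it is left
- valve_axis (a point): point on the valve's vertical axis, 60 mm above the bench, level with the middle of the lever; an 84 mm wide white dial lies under it, top 45 mm above the bench
- valve_grip (a point): point of the blue lever to grip, 82 mm from the axis and 20 mm from its free end, 60 mm above the bench; the lever is a bar 10 mm wide and 18 mm high whose length points from the axis through this point; nothing lies beneath it there but the bench
- jar: open glass jar, bystander, loose, 60 mm wide, 85 mm high, standing on the bench behind the cylinders; origin at its underside's centre
- lid: white screw lid lying upside down, bystander, loose, 82 mm wide, 15 mm high, on the bench behind the cylinders; origin at its underside's centre
There are look-alikes about, which are no part of the job. Leave any black look-alike of the cylinder0 alone.

How it is judged:
By the outcome, as a careful person would: the job done as asked, in the order asked, and still so for the second after the job is handed in, with the robot touching nothing.
Of cylinder0, cylinder1, cylinder2, cylinder3 only 3 to 4 are there at a start; the rules pass over those that are not, and their reading is None.
At some moment in a run one of cylinder0, cylinder1, cylinder2, cylinder3 may be knocked a few centimetres aside while the robot is not near it.
It also fails if it takes over 210 s, if anything falls off the work surface, if the arm or the gripper's body presses on something with over 40 N, if the wrist force passes 120 N, or if a joint passes its speed limit or range.

## Working session

There is one attempt and no reset: what is moved stays moved. The work goes in short steps, Python scripts to look and compute and a shell command to move; the robot and the scene stay as the last step left them, time stands still between calls to the robot, and variables do not carry over. Pictures are saved under pics/ and viewed, at most 14 in all, crops included, and the job is handed in when it is done.

```bash
mkdir -p pics; cat > h.py <<'E'
import numpy as np, cv2
from plant import sensors, optics, workorder
def snap(name,fn=None):
    info=optics.camera_info(name); p,d=optics.snapshot(name)
    if fn: cv2.imwrite('pics/'+fn,p)
    np.savez(''+name+'.npz',p=p,d=d,**{k:np.array(info[k]) for k in('fx','fy','cx','cy','R','t')})
    return p,d,info
def load(name): return np.load(''+name+'.npz')
def ray(i,u,v):
    R=np.array(i['R']);t=np.array(i['t'])
    r=R.T@np.array([(u-i['cx'])/i['fx'],(v-i['cy'])/i['fy'],1.]); return -R.T@t, r
def atz(i,u,v,z):
    o,r=ray(i,u,v); return o+r*(z-o[2])/r[2]
def atd(i,d,u,v):
    o,r=ray(i,u,v); return o+r*d[int(round(v)),int(round(u))]
def proj(i,X):
    c=np.array(i['R'])@np.array(X,float)+np.array(i['t']); return i['fx']*c[0]/c[2]+i['cx'],i['fy']*c[1]/c[2]+i['cy']
def tri(i1,p1,i2,p2):
    o1,r1=ray(i1,*p1);o2,r2=ray(i2,*p2)
    A=np.c_[r1,-r2];s=np.linalg.lstsq(A,o2-o1,rcond=None)[0]
    a=o1+s[0]*r1;b=o2+s[1]*r2; return (a+b)/2,np.linalg.norm(a-b)
def totool(dX):
    return np.round(np.array(sensors.get_state()['tool_rot']).T@np.array(dX,float)/1000,4)
E
python3 - <<'E'
from h import *
np.set_printoptions(precision=3,suppress=True)
for n in('scene','top'):
    p,d,i=snap(n,n+'0.png'); print(n,i['fx'],np.array(i['R']),-np.array(i['R']).T@np.array(i['t']))
s=sensors.get_state();print(s)
E
```

```text
scene 418.64663035790556 [[-0.905 -0.425  0.027]
 [-0.192  0.349 -0.917]
 [ 0.381 -0.835 -0.397]] [ 140.763 1081.947  566.012]
top 395.52505391325474 [[ 0.004 -1.    -0.008]
 [-0.993 -0.003 -0.115]
 [ 0.115  0.008 -0.993]] [ 449.818   50.084 1168.08 ]
{'clock': 0.1, 'qpos': array([ 1.144,  0.333, -0.065,  1.461,  0.022,  1.35 , -0.089]), 'dq': array([-0.001, -0.003, -0.   , -0.002,  0.   ,  0.   ,  0.001]), 'effort': array([  0.002, -62.455,   0.025, -39.072,  -0.061,   0.037,   0.   ]), 'tcp_pos': array([ 245.455, -574.412,  221.823]), 'tool_rot': array([[ 0.92 ,  0.393, -0.001],
       [ 0.393, -0.92 ,  0.001],
       [-0.   , -0.001, -1.   ]]), 'contact_force': array([-0.021, -0.185,  0.066]), 'torque': array([-0.013, -0.009,  0.01 ]), 'gripper_force': 0.0, 'width': 0.9992678164030868}
```

View pics/scene0.png

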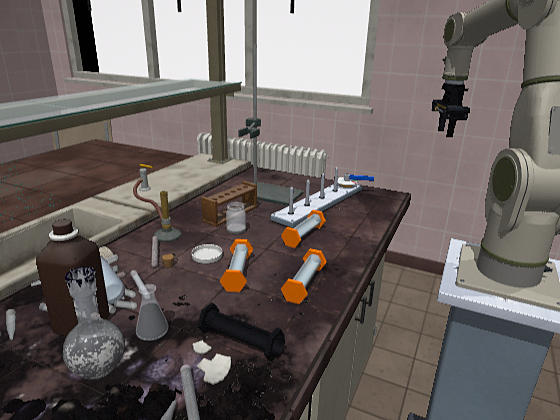

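View pics/top0.png

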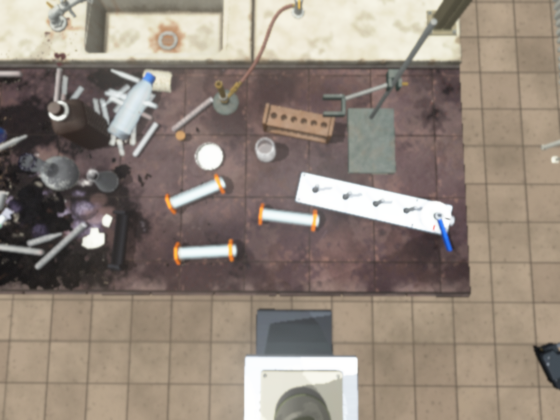

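Scene: three orange-ended cylinders, at (238,265), (305,278) and (303,230), the black look-alike at (240,332), jar at (235,218), lid at (207,254), and the stand with its blue lever at (358,179). Top: cylinders at (195,193), (205,253) and (289,217), black look-alike at (118,240), lever at (445,232). The plastic bottle at (132,105) is clear but has no orange, so it's not a candidate. Next, one close crop to check.

```bash
python3 - <<'E'
from h import *
p=load('top')['p']; c=p[165:270,155:475]
cv2.imwrite('pics/c1.png',cv2.resize(c,None,fx=2.5,fy=2.5,interpolation=cv2.INTER_CUBIC))
E
```

```text
(no output)
```

View pics/c1.png

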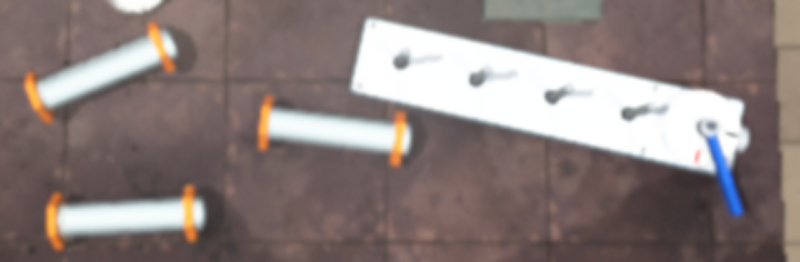

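The crop shows three clear tubes with orange foot (left) and collar plus short rim stub (right), so mouths point right (-y). The lever runs from axis (708,127) to tip (738,213), i.e. part open; the red mark is at (697,157).

```bash
python3 - <<'E'
from h import *
np.set_printoptions(precision=1,suppress=True)
T=load('top');S=load('scene')
c=lambda u,v:(155+(u+.5)/2.5-.5,165+(v+.5)/2.5-.5)
print('axis',atz(T,*c(708,127),69),'tip',atz(T,*c(738,213),69))
for n,u,v in(('p0',402,62),('p1',477,77),('p2',555,96),('p3',629,113)): print(n,atz(T,*c(u,v),115))
for n,f,m in(('A',(30,98),(172,42)),('B',(50,220),(203,213)),('C',(262,123),(409,138))):
    a=atz(T,*c(*f),30);b=atz(T,*c(*m),30);print(n,a,b,'len',np.linalg.norm(a-b),'yaw',np.degrees(np.arctan2(*(b-a)[1::-1])), 'depth mid', atd(T,T['d'],*c((f[0]+m[0])/2,(f[1]+m[1])/2)))
print('stand top',atd(T,T['d'],*c(590,125)),'lever',atd(T,T['d'],*c(728,183)),'bench',atd(T,T['d'],*c(400,200)))
E
```

```text
axis [ 548.6 -378.7   69. ] tip [ 453.7 -407.7   69. ]
p0 [613.5 -35.4 115. ]
p1 [ 597.5 -115.7  115. ]
p2 [ 577.2 -198.8  115. ]
p3 [ 559.2 -277.3  115. ]
A [583.1 389.8  30. ] [649.5 226.1  30. ] len 176.717221378469 yaw -67.92280254536992 depth mid [614.2 305.1  43.6]
B [442.5 361.6  30. ] [451.2 186.4  30. ] len 175.42813914754902 yaw -87.15010581417295 depth mid [446.9 271.   45.2]
C [554.9 119.9  30. ] [538.1 -49.8  30. ] len 170.5317077118525 yaw -95.63532785542918 depth mid [545.   35.2  47.6]
stand top [ 554.2 -259.3   26.8] lever [ 486.7 -399.1   66.7] bench [467.4 -41.4  -0.6]
```

```bash
python3 -m inch '[0.275,-0.07,0,0,0,6,0, 0.275,-0.07,0,0,0,6,0, 0.275,-0.07,0,0,0,6,0, 0.275,-0.07,0,0,0,6,0, 0.275,-0.07,0,0,0,6,0, 0.275,-0.07,0,0,0,6,0, 0.275,-0.07,0,0,0,6,0, 0.275,-0.07,0,0,0,6,0, 0.275,-0.07,0,0,0,6,0, 0.275,-0.07,0,0,0,6,0]'; python3 - <<'E'
from h import *
p,d,i=snap('wrist','w1.png');s=sensors.get_state()
print(s['clock'],s['tcp_pos'],s['tool_rot'],np.round(i['R'],3),-np.array(i['R']).T@np.array(i['t']),i['fx'])
print('proj grip',proj(i,[470,-402.6,60]),'axis',proj(i,[548.6,-378.7,69]), 'tcp',proj(i,s['tcp_pos']))
E
```

```text
clock: 0.93
tcp_pos: [470.3, -402.9, 222.1]
tool_rot: [[0.956, 0.294, -0.001], [0.294, -0.956, -0.0], [-0.001, -0.0, -1.0]]
contact_force: [-0.1, -0.4, -0.1]
width: 0.996
gripper_force: 0.0
0.9833 [ 469.71743944 -403.50266165  222.26149131] [[ 9.56169276e-01  2.92812882e-01 -9.65281376e-04]
 [ 2.92812681e-01 -9.56169762e-01 -3.46438605e-04]
 [-1.02441455e-03  4.86073222e-05 -9.99999474e-01]] [[ 0.294 -0.956  0.001]
 [-0.919 -0.283  0.275]
 [-0.263 -0.082 -0.961]] [ 541.56836299 -380.93921815  383.00474873] 297.0056967932837
proj grip (np.float64(286.13524565642007), np.float64(192.34469895240954)) axis (np.float64(286.37132300071517), np.float64(114.96909737393841)) tcp (np.float64(287.1827512264855), np.float64(255.32507748505157))
```

View pics/w1.png

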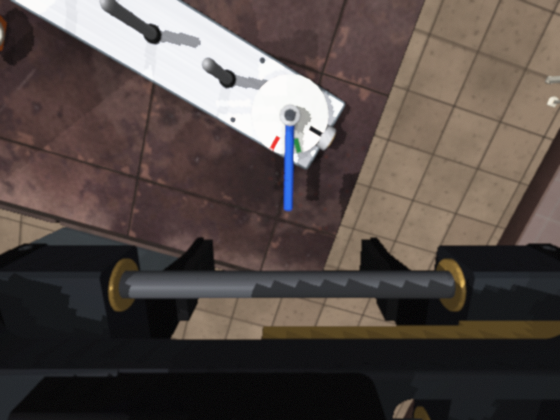

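Wrist view: valve axis at (289,116), lever tip at (288,210), red mark (275,143), green (297,146), black (318,130), peg 3 foot (228,78) with tip (208,65), and peg 2 foot (151,34).

```bash
python3 - <<'E'
from h import *
np.set_printoptions(precision=1,suppress=True)
T=load('top');W=load('wrist')
c=lambda u,v:(155+(u+.5)/2.5-.5,165+(v+.5)/2.5-.5)
print('axis tri',tri(T,c(708,127),W,(289.5,115)),'tip tri',tri(T,c(738,213),W,(288,209)),'p3foot',tri(T,c(629,113),W,(228,78)))
ax=atz(W,289.5,115.5,70);tip=atz(W,288.2,209,69);print(ax,tip)
P=[atz(T,*c(u,v),27) for u,v in((402,62),(477,77),(555,96),(629,113))]
print(np.array(P)); print('W p3',atz(W,228,78,27),'p2',atz(W,151,34,27),'p3 tip',atz(W,208,65,115))
yaw=lambda v:np.degrees(np.arctan2(v[1],v[0]))
print('stand -y yaw',yaw(P[3]-P[0]))
a=ax.copy()
for n,u,v in(('red',275,143),('green',297,146),('black',318,130)): print(n,yaw(atz(W,u,v,45)-a))
print('lever',yaw(tip-ax))
E
```

```text
axis tri (array([ 549.5, -381.8,   61.1]), np.float64(0.38019552763634473)) tip tri (array([ 453.6, -409.7,   64.6]), np.float64(0.43580050722322894)) p3foot (array([ 568.2, -304.9,   26.2]), np.float64(0.44729840792084663))
[ 549.  -381.9   70. ] [ 454.7 -409.7   69. ]
[[ 627.2  -42.5   27. ]
 [ 609.8 -129.6   27. ]
 [ 587.8 -219.6   27. ]
 [ 568.3 -304.6   27. ]]
W p3 [ 567.9 -305.1   27. ] p2 [ 585.9 -216.    27. ] p3 tip [ 566.2 -305.7  115. ]
stand -y yaw -102.65309560914524
red 168.2496875869044
green -147.6611723185843
black -97.79408184491322
lever -163.56404055687
```

```bash
python3 -m inch '[0,0.0015,0.06,0,0,0.5,0, 0,0.0015,0.1,0,0,0.5,0, 0,0.0015,0.13,0,0,0.5,0, 0,0.0015,0.16,0,0,0.5,0, 0,0.0015,0.181,0,0,0.5,0, 0,0.0015,0.181,0,0,0.5,0]'; python3 -m inch '[0,0,0,0,0,0,255, 0,0,0,0,0,0,255, 0,0,0,0,0,0,255, 0,0,0,0,0,0,255, 0,0,0,0,0,0,255, 0,0,0,0,0,0,255, 0,0,0,0,0,0,255, 0,0,0,0,0,0,255, 0,0,0,0,0,0,255, 0,0,0,0,0,0,255]'
python3 - <<'E'
from h import *
s=sensors.get_state();R=np.array(s['tool_rot']);p=s['tcp_pos'];ax=np.array([549,-381.9,p[2]])
print(np.degrees(np.arctan2(R[1,0],R[0,0])))
for a in(6,12,18,24,29,30):
    t=np.radians(-a);Q=np.array([[np.cos(t),-np.sin(t),0],[np.sin(t),np.cos(t),0],[0,0,1]])
    print(a,np.round(R.T@(ax+Q@(p-ax)-p)/1000,4))
E
```

```text
clock: 1.48
tcp_pos: [467.1, -403.1, 36.2]
tool_rot: [[0.959, 0.284, -0.007], [0.284, -0.959, 0.005], [-0.006, -0.007, -1.0]]
contact_force: [-0.8, 0.8, -0.8]
width: 1.003
gripper_force: 0.0
clock: 2.32
tcp_pos: [471.4, -403.7, 41.6]
tool_rot: [[0.958, 0.286, 0.0], [0.286, -0.958, -0.0], [0.0, 0.0, -1.0]]
contact_force: [-0.2, -0.0, -0.8]
width: 0.325
gripper_force: 0.0
16.636364909255462
6 [ 0.0006 -0.0084 -0.    ]
12 [ 0.002  -0.0167 -0.    ]
18 [ 0.0043 -0.0248 -0.    ]
24 [ 0.0075 -0.0327 -0.    ]
29 [ 0.0107 -0.0389 -0.    ]
30 [ 0.0114 -0.0401 -0.    ]
```

```bash
python3 -m inch '[0,0,0,0,0,0,255, 0,0,0,0,0,0,255, 0,0,0,0,0,0,255, 0,0,0,0,0,0,255, 0,0,0,0,0,0,255]'; python3 -m inch '[0.0003,-0.0042,0,0,0,3,255, 0.0006,-0.0084,0,0,0,6,255, 0.0012,-0.0125,0,0,0,9,255, 0.002,-0.0167,0,0,0,12,255, 0.003,-0.0207,0,0,0,15,255, 0.0043,-0.0248,0,0,0,18,255, 0.0058,-0.0288,0,0,0,21,255, 0.0075,-0.0327,0,0,0,24,255, 0.0094,-0.0364,0,0,0,27,255, 0.0114,-0.0401,0,0,0,30,255]';python3 -m inch '[0,0,0,0,0,0,255, 0,0,0,0,0,0,255, 0,0,0,0,0,0,255]'
```

```text
clock: 2.73
tcp_pos: [471.5, -404.0, 41.6]
tool_rot: [[0.958, 0.286, 0.0], [0.286, -0.958, -0.0], [0.0, 0.0, -1.0]]
contact_force: [0.5, -1.4, -0.9]
width: 0.111
gripper_force: 30.0
clock: 3.57
tcp_pos: [470.4, -362.6, 41.6]
tool_rot: [[0.972, -0.234, -0.001], [-0.234, -0.972, -0.001], [-0.0, 0.001, -1.0]]
contact_force: [-2.4, -17.8, -2.2]
width: 0.107
gripper_force: 30.0
clock: 3.82
tcp_pos: [470.3, -363.0, 41.5]
tool_rot: [[0.973, -0.231, -0.001], [-0.231, -0.973, -0.001], [-0.0, 0.001, -1.0]]
contact_force: [-1.7, -4.5, -1.2]
width: 0.113
gripper_force: 30.0
```

```bash
python3 -m inch '[0.0001,-0.0015,0,0,0,1,255, 0.0001,-0.0015,0,0,0,1,255, 0.0001,-0.0015,0,0,0,1,255]'; python3 -m inch '[0,0,0,0,0,0,0, 0,0,0,0,0,0,0, 0,0,0,0,0,0,0, 0,0,0,0,0,0,0, 0,0,0,0,0,0,0, 0,0,0,0,0,0,0, 0,0,-0.03,0,0,0,0, 0,0,-0.06,0,0,0,0, 0,0,-0.09,0,0,0,0, 0,0,-0.12,0,0,0,0]'; python3 -m inch '[0,0,-0.03,0,0,0,0, 0,0,-0.06,0,0,0,0, 0,0,-0.06,0,0,0,0]'
python3 - <<'E'
from h import *
p,d,i=snap('wrist','w2.png');s=sensors.get_state();print(s['tcp_pos'],s['tool_rot'])
cv2.imwrite('pics/w2.png',cv2.resize(p[:280],None,fx=1.4,fy=1.4))
E
```

```text
clock: 4.07
tcp_pos: [470.3, -362.8, 41.6]
tool_rot: [[0.968, -0.249, -0.001], [-0.249, -0.968, -0.003], [0.0, 0.003, -1.0]]
contact_force: [-1.2, -9.4, -2.9]
width: 0.108
gripper_force: 30.0
clock: 4.9
tcp_pos: [471.2, -360.3, 163.0]
tool_rot: [[0.969, -0.248, -0.0], [-0.248, -0.969, 0.0], [-0.0, -0.0, -1.0]]
contact_force: [0.8, -1.2, -0.6]
width: 0.786
gripper_force: 0.0
clock: 5.15
tcp_pos: [473.6, -361.9, 228.4]
tool_rot: [[0.969, -0.248, 0.008], [-0.248, -0.969, -0.005], [0.009, 0.003, -1.0]]
contact_force: [0.3, -0.9, 1.6]
width: 0.971
gripper_force: 0.0
[ 472.80956352 -361.35947906  225.2156889 ] [[ 0.9687702  -0.24790557  0.0052087 ]
 [-0.24789019 -0.96878208 -0.00342495]
 [ 0.00589516  0.00202681 -0.99998057]]
```

View pics/w2.png

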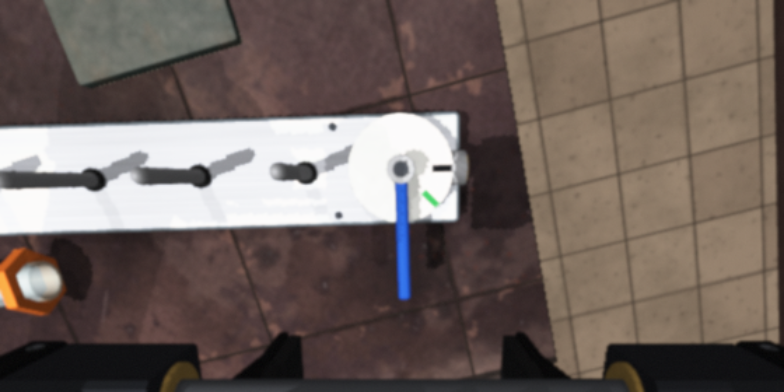

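Valve shut: the lever covers the red mark at right angles to the stand. Peg feet 3, 2 and 1 are at about (307,173), (201,177) and (95,180) in this 1.4x crop. On to the nearest cylinder (C).

```bash
python3 - <<'E'
from h import *
np.set_printoptions(precision=1,suppress=True)
W=load('wrist');T=load('top')
for u,v in((307,173),(201,177),(95,180)): print(atz(W,u/1.4,v/1.4,27))
for u,v in((276,171),(138,174)): print('tip',atz(W,u/1.4,v/1.4,115))
print('jar',atz(T,265,155,40),'lid',atz(T,209,157,10))
E
python3 -m inch '[-0.035,-0.455,0,0,0,-90,0, -0.035,-0.455,0,0,0,-90,0, -0.035,-0.455,0,0,0,-90,0, -0.035,-0.455,0,0,0,-90,0, -0.035,-0.455,0,0,0,-90,0, -0.035,-0.455,0,0,0,-90,0, -0.035,-0.455,0,0,0,-90,0, -0.035,-0.455,0,0,0,-90,0, -0.035,-0.455,0,0,0,-90,0, -0.035,-0.455,0,0,0,-90,0]'; python3 - <<'E'
from h import *
print(totool(np.array([551.8,88,222])-sensors.get_state()['tcp_pos']),sensors.get_state()['tool_rot'])
E
```

```text
[ 566.2 -305.3   27. ]
[ 585.2 -218.1   27. ]
[ 605.  -131.1   27. ]
tip [ 567.  -304.7  115. ]
tip [ 586.9 -219.3  115. ]
jar [726.4 105.1  40. ] lid [727.2 274.2  10. ]
clock: 6.03
tcp_pos: [542.8, 51.8, 220.7]
tool_rot: [[0.536, 0.844, -0.001], [0.844, -0.536, -0.0], [-0.001, -0.001, -1.0]]
contact_force: [1.2, -0.5, -0.9]
width: 0.998
gripper_force: 0.0
[ 0.0354 -0.0118 -0.0013] [[ 5.35676648e-01  8.44422665e-01 -9.44109512e-04]
 [ 8.44423010e-01 -5.35676933e-01 -5.83875307e-05]
 [-5.55041442e-04 -7.65950960e-04 -9.99999553e-01]]
```

```bash
python3 -m inch '[0.036,-0.012,0,0,0,-27,0, 0.036,-0.012,0,0,0,-27,0, 0.036,-0.012,0,0,0,-27,0, 0.036,-0.012,0,0,0,-27,0, 0.036,-0.012,0,0,0,-27,0, 0.036,-0.012,0,0,0,-27,0]'; python3 - <<'E'
from h import *
p,d,i=snap('wrist','w3.png');s=sensors.get_state();print(s['tcp_pos'],s['tool_rot'][:,0],s['qpos'])
print(proj(i,[554.9,119.9,27]),proj(i,[538,-50,27]))
E
```

```text
clock: 6.53
tcp_pos: [552.4, 86.4, 220.7]
tool_rot: [[0.103, 0.995, -0.001], [0.995, -0.103, 0.0], [-0.0, -0.001, -1.0]]
contact_force: [0.8, -0.3, 0.4]
width: 0.998
gripper_force: 0.0
[552.49811607  86.35175213 220.89049503] [ 1.03866827e-01  9.94591204e-01 -1.36761991e-04] [ 0.26443538  0.239633   -0.58312818  1.61524458  0.13480794  1.32817166
 -0.44218811]
(np.float64(286.62658672197404), np.float64(158.93015123639182)) (np.float64(287.1742122496223), np.float64(286.82365689406936))
```

View pics/w3.png

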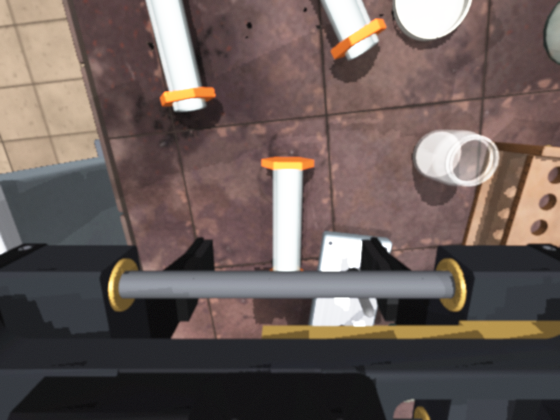

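C's foot is at (288,163) with its tube running down to (286,270), in line with the gripper. B's mouth is at (188,100), A's at (355,45), jar at (455,158), and the corner of the stand is at (350,240).

```bash
python3 - <<'E'
from h import *
np.set_printoptions(precision=1,suppress=True)
T=load('top');W=load('wrist')
c=lambda u,v:(155+(u+.5)/2.5-.5,165+(v+.5)/2.5-.5)
print('foot top tri',tri(T,c(265,124),W,(288,163)))
print('foot outer',atz(W,288,157.5,54),'inner',atz(W,288,169,54),'tube',atz(W,287.5,200,45),atz(W,286.5,265,45))
print('depth',atd(W,W['d'],287.5,215))
E
```

```text
foot top tri (array([554.9, 115.9,  29.3]), np.float64(2.5675963663451866))
foot outer [556.9 124.4  54. ] inner [555.7 111.8  54. ] tube [551.2  74.4  45. ] [541.4  -8.7  45. ]
depth [549.3  55.7  43.7]
```

```bash
python3 -m inch '[0,0,0.04,0,0,0,0, 0,0,0.08,0,0,0,0, 0,0,0.12,0,0,0,0, 0,0,0.15,0,0,0,0, 0,0,0.175,0,0,0,0, 0,0,0.19,0,0,0,0, 0,0,0.2,0,0,0,0, 0,0,0.206,0,0,0,0, 0,0,0.21,0,0,0,0, 0,0,0.212,0,0,0,0]'; python3 -m inch '[0,0,0,0,0,0,255, 0,0,0,0,0,0,255, 0,0,0,0,0,0,255, 0,0,0,0,0,0,255, 0,0,0,0,0,0,255, 0,0,0,0,0,0,255, 0,0,0,0,0,0,255, 0,0,0,0,0,0,255, 0,0,0,0,0,0,255, 0,0,0,0,0,0,255]'; python3 -m inch '[0,0,-0.01,0,0,0,255, 0,0,-0.03,0,0,0,255, 0,0,-0.06,0,0,0,255, 0,0,-0.1,0,0,0,255, 0,0,-0.14,0,0,0,255, 0,0,-0.18,0,0,0,255, 0,0,-0.21,0,0,0,255, 0,0,-0.23,0,0,0,255, 0,0,-0.24,0,0,0,255, 0,0,-0.24,0,0,0,255]'
```

```text
clock: 7.42
tcp_pos: [553.2, 86.6, 9.8]
tool_rot: [[0.101, 0.995, 0.001], [0.995, -0.101, 0.0], [0.0, 0.001, -1.0]]
contact_force: [0.7, 0.5, -0.5]
width: 0.999
gripper_force: 0.0
clock: 8.25
tcp_pos: [552.8, 86.5, 9.5]
tool_rot: [[0.1, 0.995, -0.0], [0.995, -0.1, -0.0], [-0.0, -0.0, -1.0]]
contact_force: [0.1, 0.5, 0.8]
width: 0.39
gripper_force: 29.9
clock: 9.08
tcp_pos: [553.5, 86.9, 251.9]
tool_rot: [[0.1, 0.995, 0.004], [0.995, -0.1, 0.0], [0.001, 0.004, -1.0]]
contact_force: [0.5, 0.0, -0.8]
width: 0.395
gripper_force: 29.9
```

```bash
python3 -m inch '[0,0,0,0,6,0,255, 0,0,0,0,12,0,255, 0,0,0,0,18,0,255, 0,0,0,0,24,0,255, 0,0,0,0,30,0,255, 0,0,0,0,36,0,255, 0,0,0,0,42,0,255, 0,0,0,0,45,0,255]'; python3 -m inch '[0,0,0,0,6,0,255, 0,0,0,0,12,0,255, 0,0,0,0,18,0,255, 0,0,0,0,24,0,255, 0,0,0,0,30,0,255, 0,0,0,0,36,0,255, 0,0,0,0,42,0,255, 0,0,0,0,45,0,255, 0,0,0,0,45,0,255, 0,0,0,0,45,0,255]';python3 -c "
from h import *
s=sensors.get_state();print(s['qpos'],s['torque'])"
```

```text
clock: 9.75
tcp_pos: [551.9, 84.1, 246.6]
tool_rot: [[0.077, 0.994, 0.072], [0.699, -0.105, 0.707], [0.711, -0.004, -0.703]]
contact_force: [-1.7, -0.0, -2.6]
width: 0.391
gripper_force: 29.9
clock: 10.58
tcp_pos: [552.3, 86.7, 248.0]
tool_rot: [[0.004, 0.995, 0.1], [-0.0, -0.1, 0.995], [1.0, -0.004, -0.0]]
contact_force: [-0.1, -0.3, -1.7]
width: 0.392
gripper_force: 29.9
[ 0.90038279  0.72855634 -0.63108365  1.7859227  -1.07838636  1.48930348
  0.75323152] [-1.41543413  0.0315214   0.02928973]
```

```bash
python3 -m inch '[0.02,0,0,0,0,0,255, 0.045,0.005,-0.005,0,0,0,255, 0.05,0.02,-0.02,0,0,0,255, 0.05,0.035,-0.04,0,0,0,255, 0.05,0.05,-0.06,0,0,0,255, 0.05,0.065,-0.08,0,0,0,255, 0.05,0.078,-0.095,0,0,0,255, 0.05,0.086,-0.104,0,0,0,255, 0.05,0.086,-0.104,0,0,0,255, 0.05,0.086,-0.104,0,0,0,255]'
python3 - <<'E'
from h import *
p,d,i=snap('scene');s=sensors.get_state();print(s['tcp_pos'],s['tool_rot'],s['qpos'])
cv2.imwrite('pics/s2.png',cv2.resize(p[70:270,220:420],None,fx=3,fy=3,interpolation=cv2.INTER_CUBIC))
for X in([625.5,-43,27],[625.5,-43,115]):
  u,v=proj(i,X);print((u-220)*3,(v-70)*3)
snap('top','t2.png')
E
```

```text
clock: 11.42
tcp_pos: [628.0, -25.0, 300.1]
tool_rot: [[-0.001, 0.995, 0.1], [0.002, -0.1, 0.995], [1.0, 0.001, -0.002]]
contact_force: [-0.1, 0.1, -0.9]
width: 0.392
gripper_force: 29.9
[627.55785582 -24.39286961 300.11332297] [[-4.69624672e-04  9.95105960e-01  9.88124907e-02]
 [ 1.59997793e-03 -9.88116274e-02  9.95104870e-01]
 [ 9.99998610e-01  6.25423603e-04 -1.54574320e-03]] [ 0.8880324   0.82614399 -0.57841907  1.42914054 -1.02695396  1.66119537
  0.54292346]
211.27166137914173 428.0974522994145
214.2281429080789 350.51784267295903
```

View pics/s2.png

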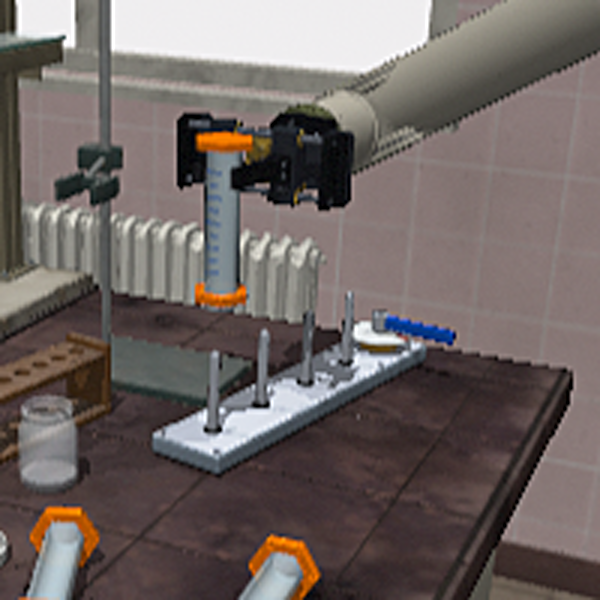

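Held cylinder is vertical with its foot at (223,141) and mouth at (221,303), over peg 0 (tip (214,352), foot (213,430)). Checking the sideways match in both views.

```bash
python3 - <<'E'
from h import *
i=load('scene')
for X in([625.8,-41.8,165],[625.8,-41.8,330],[625.8,-41.8,115]):
  u,v=proj(i,X);print((u-220)*3,(v-70)*3)
t=load('top');p=t['p'];print(proj(t,[625.8,-41.8,335]),proj(t,[625.8,-41.8,115]))
m=(p[:,:,2]>200)&(p[:,:,1]<170)&(p[:,:,0]<90); ys,xs=np.nonzero(m[100:200,280:380]);print(xs.mean()+280,ys.mean()+100,xs.min()+280,xs.max()+280,ys.min()+100,ys.max()+100,len(xs))
cv2.imwrite('pics/t2.png',cv2.resize(p[110:260,230:430],None,fx=3,fy=3,interpolation=cv2.INTER_CUBIC))
E
```

```text
215.23367975126024 304.8289089590013
221.3838314969447 142.4056085041171
213.49226607377733 350.81901922783004
(np.float64(326.7276868459797), np.float64(168.06036776572188)) (np.float64(317.86884618252213), np.float64(184.98911738484625))
326.271186440678 170.52542372881356 312 362 154 191 118
```

View pics/t2.png

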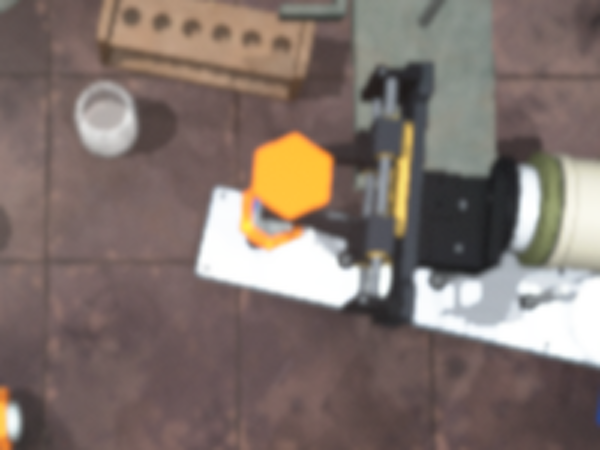

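Top: foot at (292,176) where expected, and the mouth collar is about 4 mm toward the robot, within the bore clearance. I'll shift 3 mm and lower.

```bash
python3 -m inch '[-0.01,0.003,0,0,0,0,255, -0.03,0.003,0,0,0,0,255, -0.05,0.003,0,0,0,0,255, -0.07,0.003,0,0,0,0,255, -0.09,0.003,0,0,0,0,255, -0.105,0.003,0,0,0,0,255, -0.115,0.003,0,0,0,0,255, -0.122,0.003,0,0,0,0,255, -0.126,0.003,0,0,0,0,255, -0.126,0.003,0,0,0,0,255]'
python3 -m inch '[-0.002,0,0,0,0,0,255, -0.004,0,0,0,0,0,255, -0.006,0,0,0,0,0,255, -0.007,0,0,0,0,0,255, -0.008,0,0,0,0,0,255]'
```

```text
clock: 12.35
tcp_pos: [630.9, -25.8, 173.2]
tool_rot: [[0.0, 0.995, 0.1], [-0.0, -0.1, 0.995], [1.0, -0.0, 0.0]]
contact_force: [-0.3, -0.2, -3.1]
width: 0.396
gripper_force: 29.9
clock: 12.77
tcp_pos: [631.0, -25.9, 165.6]
tool_rot: [[-0.0, 0.995, 0.1], [0.0, -0.1, 0.995], [1.0, 0.0, -0.0]]
contact_force: [-0.2, 0.5, -3.1]
width: 0.391
gripper_force: 29.9
```

```bash
python3 -m inch '[-0.001,0,0,0,0,0,255, -0.002,0,0,0,0,0,255, -0.002,0,0,0,0,0,255]';python3 -m inch '[-0.001,0,0,0,0,0,255, -0.002,0,0,0,0,0,255, -0.002,0,0,0,0,0,255]';python3 -m inch '[-0.001,0,0,0,0,0,255, -0.002,0,0,0,0,0,255, -0.002,0,0,0,0,0,255]'
```

```text
clock: 13.02
tcp_pos: [630.9, -25.8, 163.4]
tool_rot: [[0.0, 0.995, 0.1], [-0.0, -0.1, 0.995], [1.0, -0.0, 0.0]]
contact_force: [-0.0, -0.4, -1.5]
width: 0.395
gripper_force: 29.9
clock: 13.27
tcp_pos: [630.9, -25.8, 161.6]
tool_rot: [[-0.0, 0.995, 0.1], [-0.0, -0.1, 0.995], [1.0, 0.0, 0.0]]
contact_force: [0.1, 1.2, -0.6]
width: 0.393
gripper_force: 29.9
clock: 13.52
tcp_pos: [631.0, -25.4, 161.5]
tool_rot: [[-0.002, 0.995, 0.099], [-0.003, -0.099, 0.995], [1.0, 0.002, 0.003]]
contact_force: [-1.7, -0.2, 8.2]
width: 0.393
gripper_force: 30.0
```

```bash
python3 -m inch '[0.0015,0,0,0,0,0,200, 0.0015,0,0,0,0,0,100, 0.0015,0,0,0,0,0,0, 0.0015,0,0,0,0,0,0, 0.0015,0,0,0,0,0,0, 0.0015,0,0,0,0,0,0, 0.0015,0,0,0,0,0,0]';python3 -m inch '[0.002,0,-0.005,0,0,0,0, 0.002,0,-0.02,0,0,0,0, 0.002,0,-0.045,0,0,0,0, 0.002,0,-0.075,0,0,0,0, 0.01,0,-0.1,0,0,0,0, 0.04,0,-0.11,0,0,0,0, 0.08,0,-0.11,0,0,0,0, 0.12,0,-0.11,0,0,0,0, 0.14,0,-0.11,0,0,0,0, 0.14,0,-0.11,0,0,0,0]'
python3 - <<'E'
from h import *
p,d,i=snap('scene');q,_,_=snap('top');s=sensors.get_state();print(s['tcp_pos'],s['tool_rot'],s['qpos'])
cv2.imwrite('pics/s3.png',np.hstack([p[100:310,190:400],q[130:340,150:360]])if 0 else cv2.resize(np.hstack([p[150:310,190:390],q[120:280,150:350]]),None,fx=2,fy=2,interpolation=cv2.INTER_CUBIC))
E
```

```text
clock: 14.1
tcp_pos: [630.9, -25.9, 161.0]
tool_rot: [[0.0, 0.995, 0.1], [0.0, -0.1, 0.995], [1.0, -0.0, -0.0]]
contact_force: [0.2, 0.3, -0.4]
width: 0.759
gripper_force: 0.0
clock: 14.93
tcp_pos: [620.4, -137.0, 306.8]
tool_rot: [[-0.008, 0.995, 0.101], [0.004, -0.101, 0.995], [1.0, 0.008, -0.004]]
contact_force: [1.5, -0.1, -0.0]
width: 0.998
gripper_force: 0.0
[ 619.7167405  -136.61917818  301.55306219] [[-0.00114561  0.99487037  0.10115158]
 [ 0.00224226 -0.10114883  0.99486878]
 [ 0.99999683  0.00136654 -0.00211488]] [ 0.94113409  0.91690906 -0.51601372  1.23007161 -0.98143272  1.831041
  0.48339346]
```

View pics/s3.png

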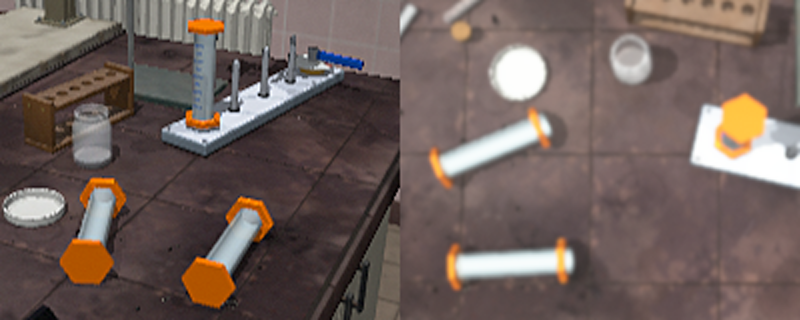

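Cylinder C stands on peg 0 and its foot and collar look level (205,25)-(203,120). B and A (panel right, about (510,262) and (490,147)) are unmoved. B next.

```bash
python3 -m inch '[0,-0.016,0.03,0,-7,0,0, 0,-0.032,0.063,0,-14,0,0, 0,-0.048,0.095,0,-21,0,0, 0,-0.063,0.126,0,-28,0,0, 0,-0.079,0.158,0,-35,0,0, 0,-0.095,0.19,0,-42,0,0, 0,-0.11,0.22,0,-49,0,0, 0,-0.126,0.252,0,-56,0,0, 0,-0.142,0.284,0,-63,0,0, 0,-0.158,0.316,0,-70,0,0]'
python3 - <<'E'
from h import *
s=sensors.get_state();R=np.array(s['tool_rot']);print(s['tcp_pos'],R,s['qpos'],totool(np.array([444,325,225])-s['tcp_pos']))
from scipy.spatial.transform import Rotation as Ro
y=np.radians(92.9);G=np.array([[np.cos(y),np.sin(y),0],[np.sin(y),-np.cos(y),0],[0,0,-1]])
print(Ro.from_matrix(R.T@G).as_rotvec(degrees=True))
E
```

```text
clock: 15.87
tcp_pos: [494.3, 194.7, 301.6]
tool_rot: [[0.096, 0.995, 0.038], [0.937, -0.103, 0.334], [0.336, 0.004, -0.942]]
contact_force: [1.1, 0.2, -1.1]
width: 1.0
gripper_force: 0.0
[494.25188974 194.66717339 301.58876478] [[ 0.09620675  0.99462504  0.03827917]
 [ 0.93687248 -0.10347527  0.33401021]
 [ 0.33617587  0.00372866 -0.94179185]] [ 0.44194888  0.04060149 -0.70496619  1.68885176 -0.3028733   1.30438191
 -0.30092924] [ 0.0915 -0.0638  0.1137]
[  1.7264062  -19.58856659  -8.71590887]
```

```bash
python3 -m inch '[0.02,-0.013,0.025,0.3,-4,-1.7,0, 0.04,-0.026,0.05,0.7,-8,-3.5,0, 0.06,-0.04,0.075,1,-12,-5.2,0, 0.08,-0.055,0.1,1.5,-17,-7.5,0, 0.0915,-0.064,0.1137,1.73,-19.6,-8.7,0, 0.0915,-0.064,0.1137,1.73,-19.6,-8.7,0, 0.0915,-0.064,0.1137,1.73,-19.6,-8.7,0, 0.0915,-0.064,0.1137,1.73,-19.6,-8.7,0]'
cat > look.py <<'E'
from h import *
import sys
np.set_printoptions(precision=1,suppress=True)
p,d,i=snap('wrist');s=sensors.get_state();print(s['tcp_pos'],s['tool_rot'][:,0])
hsv=cv2.cvtColor(p,cv2.COLOR_BGR2HSV); m=cv2.inRange(hsv,(8,150,120),(22,255,255)); m[240:]=0
n,l,st,c=cv2.connectedComponentsWithStats(m)
for k in range(1,n):
    if st[k,4]>80: print('orange',st[k],c[k], 'at54',atz(i,*c[k],54))
    if st[k,4]>80 and abs(c[k][0]-287)<60:
        for v in (st[k,1]+st[k,3]+12,225):
            row=p[v].min(axis=1).astype(int); c0=int(c[k][0]); xs=[u for u in range(c0-35,c0+36) if row[u]>130]
            if xs: print('row',v,xs[0],xs[-1],len(xs),'tube x',atz(i,(xs[0]+xs[-1])/2,v,42))
        print('outer edge',atz(i,c[k][0],st[k,1],54),'inner',atz(i,c[k][0],st[k,1]+st[k,3],54))
E
python3 look.py
```

```text
clock: 16.53
tcp_pos: [443.8, 324.4, 224.7]
tool_rot: [[-0.052, 0.999, -0.005], [0.999, 0.052, 0.006], [0.006, -0.004, -1.0]]
contact_force: [0.1, -1.1, 0.3]
width: 0.996
gripper_force: 0.0
[444.3 323.9 225.1] [-0.1  1.   0. ]
orange [382 136  53  25 540] [404.9 147.3] at54 [569.1 381.1  54. ]
orange [261 157  53  14 416] [287.2 162.1] at54 [441.1 358.1  54. ]
row 183 273 302 30 tube x [442.8 332.3  42. ]
row 225 274 301 28 tube x [445.6 280.3  42. ]
outer edge [440.8 363.7  54. ] inner [441.6 348.2  54. ]
```

```bash
python3 -m inch '[0,-0.001,0.04,0,0,0,0, 0,-0.001,0.08,0,0,0,0, 0,-0.001,0.12,0,0,0,0, 0,-0.001,0.15,0,0,0,0, 0,-0.001,0.175,0,0,0,0, 0,-0.001,0.192,0,0,0,0, 0,-0.001,0.203,0,0,0,0, 0,-0.001,0.21,0,0,0,0, 0,-0.001,0.215,0,0,0,0, 0,-0.001,0.216,0,0,0,0]'; python3 -m inch '[0,0,0,0,0,0,255, 0,0,0,0,0,0,255, 0,0,0,0,0,0,255, 0,0,0,0,0,0,255, 0,0,0,0,0,0,255, 0,0,0,0,0,0,255, 0,0,0,0,0,0,255, 0,0,0,0,0,0,255, 0,0,0,0,0,0,255, 0,0,0,0,0,0,255]'; python3 -m inch '[0,0,-0.01,0,0,0,255, 0,0,-0.03,0,0,0,255, 0,0,-0.06,0,0,0,255, 0,0,-0.1,0,0,0,255, 0,0,-0.14,0,0,0,255, 0,0,-0.18,0,0,0,255, 0,0,-0.22,0,0,0,255, 0,0,-0.26,0,0,0,255, 0,0,-0.29,0,0,0,255, 0,0,-0.3,0,0,0,255]'; python3 -c "
from h import *
print(sensors.get_state()['qpos'])"
```

```text
clock: 17.42
tcp_pos: [442.1, 326.4, 9.6]
tool_rot: [[-0.052, 0.999, -0.003], [0.999, 0.052, 0.006], [0.006, -0.002, -1.0]]
contact_force: [-0.5, 0.6, -0.5]
width: 0.999
gripper_force: 0.0
clock: 18.25
tcp_pos: [441.6, 326.9, 9.5]
tool_rot: [[-0.054, 0.999, -0.003], [0.999, 0.054, 0.006], [0.007, -0.003, -1.0]]
contact_force: [0.0, 0.4, 0.1]
width: 0.392
gripper_force: 29.9
clock: 19.08
tcp_pos: [442.8, 326.2, 315.1]
tool_rot: [[-0.054, 0.999, 0.002], [0.998, 0.054, 0.01], [0.009, 0.003, -1.0]]
contact_force: [0.1, 0.9, -1.3]
width: 0.393
gripper_force: 29.9
[ 0.04206523  0.22293746 -0.88619746  1.47957662  0.16762988  1.51171429
 -0.78593799]
```

```bash
python3 -m inch '[-0.025,0.003,0,0,0,0.5,255, -0.06,0.007,0,0,0,1,255, -0.1,0.012,0,0,0,2,255, -0.14,0.017,0,0,0,3,255, -0.18,0.022,0,0,0,4,255, -0.22,0.026,0,0,0,5,255, -0.26,0.031,0,0,0,6,255, -0.3,0.036,0,0,0,7,255, -0.34,0.041,0,0,0,8,255, -0.38,0.046,0,0,0,9,255]';python3 -m inch '[-0.03,0.003,0,0,3,0,255, -0.05,0.007,0,0,9,0,255, -0.06,0.007,0,0,15,0,255, -0.06,0.007,0,0,21,0,255, -0.06,0.007,0,0,27,0,255, -0.06,0.007,0,0,33,0,255, -0.06,0.007,0,0,39,0,255, -0.06,0.007,0,0,45,0,255]';python3 -m inch '[0,0,0,0,6,0,255, 0,0,0,0,12,0,255, 0,0,0,0,18,0,255, 0,0,0,0,24,0,255, 0,0,0,0,30,0,255, 0,0,0,0,36,0,255, 0,0,0,0,42,0,255, 0,0,0,0,45,0,255, 0,0,0,0,45,0,255, 0,0,0,0,45,0,255]'; cat > tgt.py <<'E'
from h import *
import sys
s=sensors.get_state();R=np.array(s['tool_rot']);P=np.array([float(a) for a in sys.argv[1:3]]+[0]);z=float(sys.argv[3])
X=P+17.5*R[:,2];X[2]=z
print(np.round(R,3),s['qpos'],'shift',totool(X-s['tcp_pos']))
E
python3 tgt.py 606 -131 315
```

```text
clock: 19.92
tcp_pos: [508.2, -53.7, 306.8]
tool_rot: [[0.104, 0.995, -0.004], [0.995, -0.104, 0.006], [0.006, -0.004, -1.0]]
contact_force: [1.2, 0.7, -1.7]
width: 0.392
gripper_force: 29.9
clock: 20.58
tcp_pos: [509.5, -112.8, 307.0]
tool_rot: [[0.074, 0.995, 0.073], [0.695, -0.104, 0.711], [0.715, -0.002, -0.699]]
contact_force: [0.2, 0.5, -2.4]
width: 0.394
gripper_force: 29.9
clock: 21.42
tcp_pos: [509.5, -112.5, 306.0]
tool_rot: [[0.004, 0.995, 0.103], [-0.006, -0.103, 0.995], [1.0, -0.005, 0.006]]
contact_force: [0.9, 0.0, -0.5]
width: 0.389
gripper_force: 29.9
[[ 0.004  0.995  0.103]
 [-0.006 -0.103  0.995]
 [ 1.    -0.005  0.006]] [ 1.05840339  0.72600382 -0.48501946  1.55548692 -0.98131255  1.85706155
  0.63698207] shift [0.0094 0.0979 0.0091]
```

```bash
python3 -m inch '[0.005,0.015,0.001,0,0,0,255, 0.009,0.035,0.003,0,0,0,255, 0.009,0.055,0.005,0,0,0,255, 0.009,0.073,0.007,0,0,0,255, 0.009,0.087,0.009,0,0,0,255, 0.009,0.095,0.009,0,0,0,255, 0.009,0.098,0.009,0,0,0,255, 0.009,0.098,0.009,0,0,0,255, 0.009,0.098,0.009,0,0,0,255, 0.009,0.098,0.009,0,0,0,255]'
cat > chk.py <<'E'
from h import *
import sys
p,d,i=snap('scene');q,_,j=snap('top');s=sensors.get_state();R=s['tool_rot'];g=s['tcp_pos']-17.5*R[:,2]
k=3;a=(80,230);b=(120,240)  # row,col origins
c=np.hstack([cv2.resize(p[a[0]:a[0]+180,a[1]:a[1]+130],None,fx=k,fy=k,interpolation=cv2.INTER_CUBIC),cv2.resize(q[b[0]:b[0]+180,b[1]:b[1]+135],None,fx=k,fy=k,interpolation=cv2.INTER_CUBIC)])
cv2.imwrite('pics/'+sys.argv[1],c)
for n,dz in(('foot',32),('collar',-125),('mouth',-137)):
    X=g+np.array([0,0,dz]);u=proj(i,X);v=proj(j,X);print(n,X,'scene',(u[0]-a[1])*k,(u[1]-a[0])*k,'top',390+(v[0]-b[1])*k,(v[1]-b[0])*k)
for z in(27,115):
    X=[float(sys.argv[2]),float(sys.argv[3]),z];u=proj(i,X);v=proj(j,X);print('peg',z,'scene',(u[0]-a[1])*k,(u[1]-a[0])*k,'top',390+(v[0]-b[1])*k,(v[1]-b[0])*k)
E
python3 chk.py s4.png 606 -131
```

```text
clock: 22.25
tcp_pos: [607.5, -114.0, 315.3]
tool_rot: [[0.003, 0.995, 0.104], [-0.005, -0.104, 0.995], [1.0, -0.004, 0.005]]
contact_force: [0.2, -0.1, -0.9]
width: 0.389
gripper_force: 29.9
foot [ 605.74451351 -131.41498364  347.16540431] scene 245.57478046907357 83.06226748940072 top 780.2693938657275 169.03655080790048
collar [ 605.74451351 -131.41498364  190.16540431] scene 237.44889044920296 232.37783171066476 top 739.273389445983 204.20603660925798
mouth [ 605.74451351 -131.41498364  178.16540431] scene 236.85882932657927 243.22037440249562 top 736.6661137010548 206.4427557380937
peg 27 scene 229.4171165139494 373.58227277970207 top 708.0188112034851 230.38476709627204
peg 115 scene 233.46056583224248 299.1197430344409 top 723.4377319364621 217.1050999909256
```

View pics/s4.png

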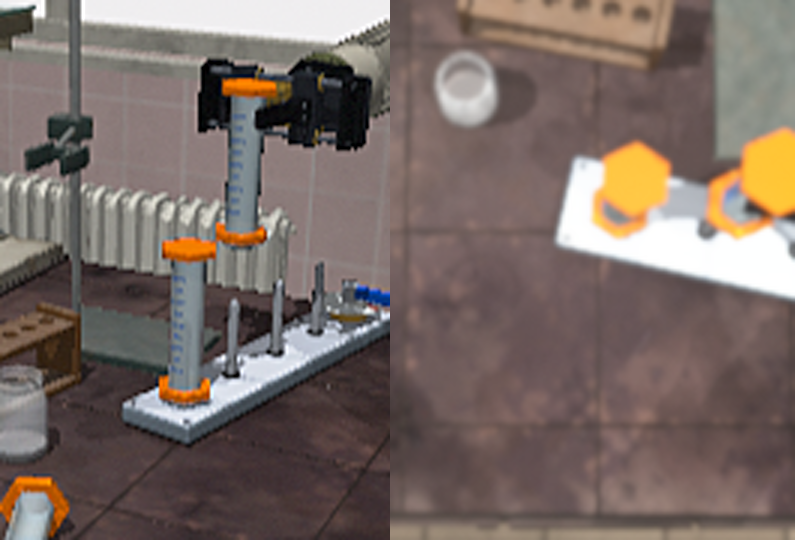

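Scene panel: mouth collar (241,232), peg 1 tip (234,300) and foot (231,373), so the mouth is about 2-3 mm off toward the robot. I'll shift 2 mm and lower.

```bash
python3 -m inch '[-0.015,0.002,0,0,0,0,255, -0.04,0.002,0,0,0,0,255, -0.065,0.002,0,0,0,0,255, -0.085,0.002,0,0,0,0,255, -0.105,0.002,0,0,0,0,255, -0.12,0.002,0,0,0,0,255, -0.13,0.002,0,0,0,0,255, -0.137,0.002,0,0,0,0,255, -0.14,0.002,0,0,0,0,255, -0.14,0.002,0,0,0,0,255]'
python3 -m inch '[-0.002,0,0,0,0,0,255, -0.004,0,0,0,0,0,255, -0.006,0,0,0,0,0,255, -0.007,0,0,0,0,0,255, -0.008,0,0,0,0,0,255, -0.008,0,0,0,0,0,255]'
python3 -m inch '[-0.001,0,0,0,0,0,255, -0.002,0,0,0,0,0,255, -0.002,0,0,0,0,0,255]'
```

```text
clock: 23.18
tcp_pos: [609.6, -112.9, 175.0]
tool_rot: [[0.003, 0.995, 0.103], [-0.006, -0.103, 0.995], [1.0, -0.004, 0.006]]
contact_force: [0.6, -0.6, -0.4]
width: 0.392
gripper_force: 29.9
clock: 23.68
tcp_pos: [609.5, -112.8, 167.2]
tool_rot: [[0.003, 0.995, 0.103], [-0.006, -0.103, 0.995], [1.0, -0.004, 0.006]]
contact_force: [0.6, 1.2, -1.3]
width: 0.392
gripper_force: 29.9
clock: 23.93
tcp_pos: [609.4, -112.8, 165.0]
tool_rot: [[0.003, 0.995, 0.103], [-0.006, -0.103, 0.995], [1.0, -0.004, 0.006]]
contact_force: [-0.3, 0.8, -1.8]
width: 0.39
gripper_force: 29.9
```

```bash
python3 -m inch '[-0.0005,0,0,0,0,0,255, -0.001,0,0,0,0,0,255, -0.001,0,0,0,0,0,255]';python3 -m inch '[-0.0005,0,0,0,0,0,255, -0.001,0,0,0,0,0,255, -0.001,0,0,0,0,0,255]';python3 -m inch '[-0.0005,0,0,0,0,0,255, -0.001,0,0,0,0,0,255, -0.001,0,0,0,0,0,255]'
```

```text
clock: 24.18
tcp_pos: [609.5, -112.7, 164.5]
tool_rot: [[0.003, 0.995, 0.103], [-0.007, -0.103, 0.995], [1.0, -0.003, 0.006]]
contact_force: [0.0, 0.7, 0.4]
width: 0.389
gripper_force: 29.9
clock: 24.43
tcp_pos: [609.6, -112.7, 164.4]
tool_rot: [[0.002, 0.995, 0.103], [-0.008, -0.103, 0.995], [1.0, -0.003, 0.008]]
contact_force: [-1.6, 0.8, 5.8]
width: 0.393
gripper_force: 29.9
clock: 24.68
tcp_pos: [609.7, -112.6, 164.4]
tool_rot: [[0.001, 0.995, 0.102], [-0.009, -0.102, 0.995], [1.0, -0.002, 0.009]]
contact_force: [-2.9, -0.2, 9.9]
width: 0.393
gripper_force: 29.8
```

```bash
python3 -m inch '[0.002,0,0,0,0,0,230, 0.002,0,0,0,0,0,100, 0.002,0,0,0,0,0,0, 0.002,0,0,0,0,0,0, 0.002,0,0,0,0,0,0, 0.002,0,0,0,0,0,0, 0.002,0,0,0,0,0,0]';python3 -m inch '[0.002,0,-0.005,0,0,0,0, 0.002,0,-0.02,0,0,0,0, 0.002,0,-0.045,0,0,0,0, 0.002,0,-0.075,0,0,0,0, 0.01,0,-0.1,0,0,0,0, 0.04,0,-0.11,0,0,0,0, 0.08,0,-0.11,0,0,0,0, 0.12,0,-0.11,0,0,0,0, 0.14,0,-0.11,0,0,0,0, 0.14,0,-0.11,0,0,0,0]'
python3 - <<'E'
from h import *
np.set_printoptions(precision=2,suppress=True)
p,d,i=snap('scene');q,_,j=snap('top');s=sensors.get_state();print(s['tcp_pos'],s['tool_rot'],s['qpos'])
cv2.imwrite('pics/s5.png',cv2.resize(np.hstack([p[150:310,190:390],q[120:280,150:350]]),None,fx=2,fy=2,interpolation=cv2.INTER_CUBIC))
hsv=cv2.cvtColor(q,cv2.COLOR_BGR2HSV); m=cv2.inRange(hsv,(8,150,120),(22,255,255))
n,l,st,c=cv2.connectedComponentsWithStats(m)
for k in range(1,n):
    if st[k,4]>15: print(st[k],c[k],atz(j,*c[k],30))
E
```

```text
clock: 25.27
tcp_pos: [609.5, -112.9, 164.1]
tool_rot: [[0.003, 0.995, 0.103], [-0.006, -0.103, 0.995], [1.0, -0.004, 0.006]]
contact_force: [0.2, -0.5, -0.4]
width: 0.765
gripper_force: 0.0
clock: 26.1
tcp_pos: [599.0, -223.9, 309.6]
tool_rot: [[-0.004, 0.995, 0.104], [-0.002, -0.104, 0.995], [1.0, 0.004, 0.002]]
contact_force: [0.1, 0.5, 0.7]
width: 0.999
gripper_force: 0.0
[ 598.48 -223.51  304.39] [[ 0.    0.99  0.1 ]
 [-0.   -0.1   0.99]
 [ 1.   -0.    0.  ]] [ 0.97  0.99 -0.45  1.07 -0.98  1.98  0.44]
[308 167  26  31 456] [320.45 180.64] [652.85 -56.83  30.  ]
[215 175  10  18  39] [218.85 183.54] [643.41 239.53  30.  ]
[338 175  31  30 476] [354.68 187.55] [ 632.8  -156.11   30.  ]
[165 194  11  20  70] [169.16 204.03] [582.71 382.66  30.  ]
```

View pics/s5.png

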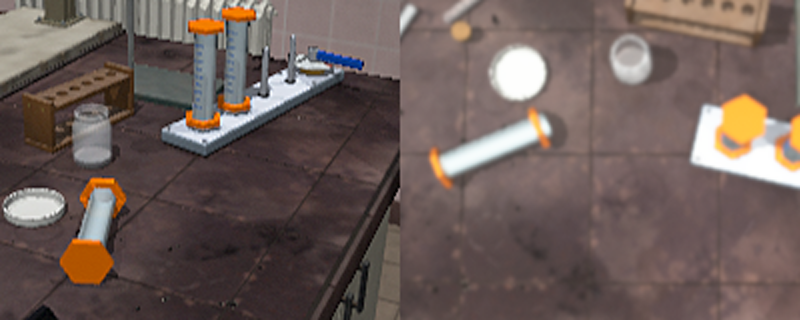

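B is on peg 1, both cylinders upright; A at right panel (490,147), foot (440,167), collar (540,128), is unchanged. Going for A.

```bash
python3 -m inch '[0,-0.004,0.035,0,-6,0,0, 0,-0.008,0.073,0,-13,0,0, 0,-0.012,0.112,0,-20,0,0, 0,-0.016,0.151,0,-27,0,0, 0,-0.02,0.19,0,-34,0,0, 0,-0.025,0.23,0,-41,0,0, 0,-0.029,0.27,0,-48,0,0, 0,-0.033,0.31,0,-55,0,0, 0,-0.038,0.35,0,-62,0,0, 0,-0.042,0.39,0,-69,0,0]'
cat > aim.py <<'E'
from h import *
import sys
from scipy.spatial.transform import Rotation as Ro
x,yy,z,a=map(float,sys.argv[1:5])
s=sensors.get_state();R=np.array(s['tool_rot']);print(s['tcp_pos'],np.round(s['qpos'],2),totool(np.array([x,yy,z])-s['tcp_pos']))
y=np.radians(a);G=np.array([[np.cos(y),np.sin(y),0],[np.sin(y),-np.cos(y),0],[0,0,-1]])
print(Ro.from_matrix(R.T@G).as_rotvec(degrees=True))
E
python3 aim.py 594 356 225 113
```

```text
clock: 27.03
tcp_pos: [597.1, 169.6, 306.7]
tool_rot: [[0.099, 0.994, 0.038], [0.928, -0.106, 0.357], [0.359, -0.0, -0.934]]
contact_force: [1.1, -0.5, -1.5]
width: 0.999
gripper_force: 0.0
[597.14371831 169.59814622 306.68522944] [ 0.26  0.26 -0.5   1.45 -0.23  1.34 -0.29] [ 0.1434 -0.0229  0.1426]
[  5.32936651 -20.55579407 -28.75132261]
```

```bash
python3 -m inch '[0.028,-0.004,0.025,1,-3.8,-5.3,0, 0.055,-0.008,0.05,2,-7.7,-10.8,0, 0.083,-0.012,0.077,3,-11.6,-16.2,0, 0.11,-0.017,0.105,4,-15.5,-21.7,0, 0.13,-0.021,0.13,5,-19.3,-27,0, 0.1434,-0.023,0.1426,5.33,-20.6,-28.8,0, 0.1434,-0.023,0.1426,5.33,-20.6,-28.8,0, 0.1434,-0.023,0.1426,5.33,-20.6,-28.8,0, 0.1434,-0.023,0.1426,5.33,-20.6,-28.8,0]'
python3 look.py; python3 aim.py 594 356 225 113
```

```text
clock: 27.78
tcp_pos: [593.5, 354.7, 224.5]
tool_rot: [[-0.393, 0.92, -0.004], [0.92, 0.393, 0.004], [0.005, -0.002, -1.0]]
contact_force: [-0.2, 0.0, -0.3]
width: 1.002
gripper_force: 0.0
[594.  354.  225.2] [-0.4  0.9  0. ]
orange [263 160  52  13 407] [288.7 164.6] at54 [582.2 383.8  54. ]
row 185 274 303 30 tube x [592.1 360.3  42. ]
row 225 275 323 33 tube x [623.5 319.7  42. ]
outer edge [580.2 388.5  54. ] inner [585.9 375.2  54. ]
[594.01725305 354.01067896 225.19513405] [-0.24  0.54 -0.56  1.23  0.27  1.45 -0.36] [0.0018 0.0008 0.0002]
[-0.0517809  -0.29422817  0.0414702 ]
```

```bash
python3 -m inch '[-0.002,0.001,0.04,0,0,0,0, -0.002,0.001,0.08,0,0,0,0, -0.002,0.001,0.12,0,0,0,0, -0.002,0.001,0.15,0,0,0,0, -0.002,0.001,0.175,0,0,0,0, -0.002,0.001,0.192,0,0,0,0, -0.002,0.001,0.203,0,0,0,0, -0.002,0.001,0.21,0,0,0,0, -0.002,0.001,0.215,0,0,0,0, -0.002,0.001,0.216,0,0,0,0]'; python3 -m inch '[0,0,0,0,0,0,255, 0,0,0,0,0,0,255, 0,0,0,0,0,0,255, 0,0,0,0,0,0,255, 0,0,0,0,0,0,255, 0,0,0,0,0,0,255, 0,0,0,0,0,0,255, 0,0,0,0,0,0,255, 0,0,0,0,0,0,255, 0,0,0,0,0,0,255]'; python3 -m inch '[0,0,-0.01,0,0,0,255, 0,0,-0.03,0,0,0,255, 0,0,-0.06,0,0,0,255, 0,0,-0.1,0,0,0,255, 0,0,-0.14,0,0,0,255, 0,0,-0.18,0,0,0,255, 0,0,-0.22,0,0,0,255, 0,0,-0.26,0,0,0,255, 0,0,-0.29,0,0,0,255, 0,0,-0.3,0,0,0,255]'; python3 aim.py 500 -200 310 84
```

```text
clock: 28.67
tcp_pos: [594.6, 355.2, 9.7]
tool_rot: [[-0.393, 0.919, -0.002], [0.919, 0.393, 0.005], [0.006, 0.0, -1.0]]
contact_force: [0.2, 0.8, 0.4]
width: 0.999
gripper_force: 0.0
clock: 29.5
tcp_pos: [594.1, 355.7, 9.4]
tool_rot: [[-0.394, 0.919, -0.003], [0.919, 0.394, 0.005], [0.006, -0.001, -1.0]]
contact_force: [0.6, -0.5, -0.4]
width: 0.388
gripper_force: 30.0
clock: 30.33
tcp_pos: [595.4, 354.9, 316.3]
tool_rot: [[-0.394, 0.919, 0.003], [0.919, 0.394, 0.01], [0.008, 0.007, -1.0]]
contact_force: [0.6, 0.1, -0.8]
width: 0.39
gripper_force: 30.0
[595.42321487 354.9308036  316.31560979] [-0.26  0.52 -0.57  1.07  0.26  1.61 -0.34] [-0.4725 -0.3064  0.0006]
[ 0.27301491 -0.5342265  29.2064164 ]
```

```bash
python3 -m inch '[-0.02,-0.013,0,0,0,1.5,255, -0.045,-0.03,0,0,0,4,255, -0.077,-0.05,0,0,0,7,255, -0.109,-0.07,0,0,0,10,255, -0.14,-0.091,0,0,0,13,255, -0.172,-0.111,0,0,0,16,255, -0.203,-0.132,0,0,0,20,255, -0.235,-0.152,0,0,0,23,255, -0.266,-0.173,0,0,0,26,255, -0.298,-0.193,0,0,0,29,255]';python3 aim.py 500 -200 310 84
```

```text
clock: 31.17
tcp_pos: [533.8, 2.6, 307.8]
tool_rot: [[0.103, 0.995, -0.003], [0.995, -0.103, 0.005], [0.005, -0.004, -1.0]]
contact_force: [1.5, -1.2, -1.6]
width: 0.393
gripper_force: 30.0
[533.81181344   2.62293674 307.755238  ] [ 0.26  0.12 -0.38  1.54  0.04  1.49 -0.23] [-0.205  -0.0127 -0.0032]
[-0.21019047 -0.29097679  0.07515732]
```

```bash
python3 -m inch '[-0.03,-0.002,0,0,3,0,255, -0.06,-0.004,0,0,9,0,255, -0.09,-0.006,0,0,15,0,255, -0.12,-0.008,0,0,21,0,255, -0.15,-0.01,0,0,27,0,255, -0.18,-0.012,0,0,33,0,255, -0.2,-0.013,0,0,39,0,255, -0.205,-0.013,0,0,45,0,255, -0.205,-0.013,0,0,45,0,255]';python3 -m inch '[0,0,0,0,6,0,255, 0,0,0,0,12,0,255, 0,0,0,0,18,0,255, 0,0,0,0,24,0,255, 0,0,0,0,30,0,255, 0,0,0,0,36,0,255, 0,0,0,0,42,0,255, 0,0,0,0,45,0,255, 0,0,0,0,45,0,255, 0,0,0,0,45,0,255]'; python3 tgt.py 587.5 -218.5 315
```

```text
clock: 31.92
tcp_pos: [498.9, -203.5, 302.3]
tool_rot: [[0.085, 0.994, 0.071], [0.693, -0.11, 0.713], [0.716, -0.011, -0.698]]
contact_force: [0.9, -1.1, -1.7]
width: 0.392
gripper_force: 30.0
clock: 32.75
tcp_pos: [501.4, -198.2, 306.4]
tool_rot: [[0.003, 0.995, 0.1], [-0.005, -0.1, 0.995], [1.0, -0.004, 0.004]]
contact_force: [-0.5, -0.1, -0.6]
width: 0.391
gripper_force: 30.0
[[ 0.003  0.995  0.1  ]
 [-0.005 -0.1    0.995]
 [ 1.    -0.004  0.004]] [ 0.99761256  0.79229212 -0.29242011  1.38103512 -1.00751313  2.03386577
  0.6372322 ] shift [0.0089 0.0877 0.006 ]
```

```bash
python3 -m inch '[0.005,0.015,0.001,-1,0,0,255, 0.009,0.035,0.003,-2,0,0,255, 0.009,0.055,0.004,-4,0,0,255, 0.009,0.073,0.006,-5,0,0,255, 0.009,0.085,0.006,-6,0,0,255, 0.009,0.09,0.006,-7,0,0,255, 0.009,0.09,0.006,-7,0,0,255, 0.009,0.09,0.006,-7,0,0,255, 0.009,0.09,0.006,-7,0,0,255]'
python3 tgt.py 587.5 -218.5 315; sed -i 's/b=(120,240)/b=(120,280)/' chk.py; python3 chk.py s6.png 587.5 -218.5
```

```text
clock: 33.5
tcp_pos: [591.0, -202.0, 315.6]
tool_rot: [[0.003, 0.975, 0.222], [-0.005, -0.222, 0.975], [1.0, -0.004, 0.004]]
contact_force: [-0.3, 0.1, -1.5]
width: 0.39
gripper_force: 30.0
[[ 0.003  0.975  0.222]
 [-0.005 -0.222  0.975]
 [ 1.    -0.004  0.004]] [ 0.94160016  0.83730656 -0.29936687  1.27909968 -1.12363067  1.91012055
  0.53744455] shift [-0.0006  0.0002  0.0006]
foot [ 587.24140853 -219.05431869  347.41481261] scene 291.7627308856389 72.6493501610095 top 786.6226539303423 195.42201473998594
collar [ 587.24140853 -219.05431869  190.41481261] scene 281.96861166912214 215.41155886255484 top 725.4867967612076 226.52290373797828
mouth [ 587.24140853 -219.05431869  178.41481261] scene 281.2556610867007 225.80375417807625 top 721.6010908616038 228.4996308742003
peg 27 scene 272.28421219388224 351.2544411833613 top 678.929410445686 249.64446570369242
peg 115 scene 277.18608940456454 279.6734933410422 top 701.8890870208166 237.9180296100573
```

View pics/s6.png

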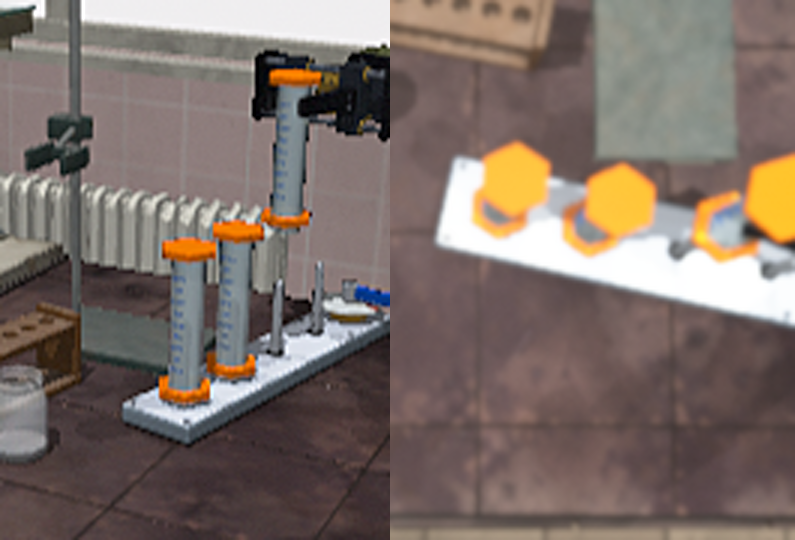

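Scene panel: collar (287,217), peg 2 tip (279,281) and foot (274,352), so about 3 mm toward the robot again. I'll shift 3 mm and lower.

```bash
python3 -m inch '[-0.015,0.003,0,0,0,0,255, -0.04,0.003,0,0,0,0,255, -0.065,0.003,0,0,0,0,255, -0.085,0.003,0,0,0,0,255, -0.105,0.003,0,0,0,0,255, -0.12,0.003,0,0,0,0,255, -0.13,0.003,0,0,0,0,255, -0.137,0.003,0,0,0,0,255, -0.14,0.003,0,0,0,0,255, -0.14,0.003,0,0,0,0,255]'
python3 -m inch '[-0.002,0,0,0,0,0,255, -0.004,0,0,0,0,0,255, -0.006,0,0,0,0,0,255, -0.007,0,0,0,0,0,255, -0.008,0,0,0,0,0,255, -0.008,0,0,0,0,0,255]'
python3 -m inch '[-0.001,0,0,0,0,0,255, -0.002,0,0,0,0,0,255, -0.002,0,0,0,0,0,255]'; python3 tgt.py 587.5 -218.5 163
```

```text
clock: 34.43
tcp_pos: [594.1, -201.6, 175.3]
tool_rot: [[0.003, 0.975, 0.221], [-0.005, -0.221, 0.975], [1.0, -0.004, 0.005]]
contact_force: [0.5, 0.6, -0.8]
width: 0.393
gripper_force: 30.0
clock: 34.93
tcp_pos: [594.2, -201.5, 168.6]
tool_rot: [[0.001, 0.975, 0.221], [-0.006, -0.221, 0.975], [1.0, -0.003, 0.006]]
contact_force: [-1.1, 0.5, 4.0]
width: 0.395
gripper_force: 30.0
clock: 35.18
tcp_pos: [594.4, -201.5, 168.0]
tool_rot: [[-0.001, 0.975, 0.221], [-0.008, -0.221, 0.975], [1.0, -0.001, 0.008]]
contact_force: [-1.4, -1.2, 10.7]
width: 0.391
gripper_force: 30.0
[[-0.001  0.975  0.221]
 [-0.008 -0.221  0.975]
 [ 1.    -0.001  0.008]] [ 0.91502608  1.04263198 -0.26472409  1.25979865 -1.04034448  1.85209942
  0.72448458] shift [-0.005  -0.0029 -0.0006]
```

Contact came about 4 mm early; the rim may be on the rubber ring. Look closer.

```bash
python3 - <<'E'
from h import *
p,d,i=snap('scene');q,_,j=snap('top')
cv2.imwrite('pics/s7.png',np.hstack([cv2.resize(p[145:225,280:360],None,fx=5,fy=5,interpolation=cv2.INTER_CUBIC),cv2.resize(q[160:240,310:390],None,fx=5,fy=5,interpolation=cv2.INTER_CUBIC)]))
s=sensors.get_state();print(s['contact_force'],s['torque'])
E
```

```text
[-1.2463493  -0.95633156 11.52468519] [ 1.35153362 -0.07751071  0.25539151]
```

View pics/s7.png

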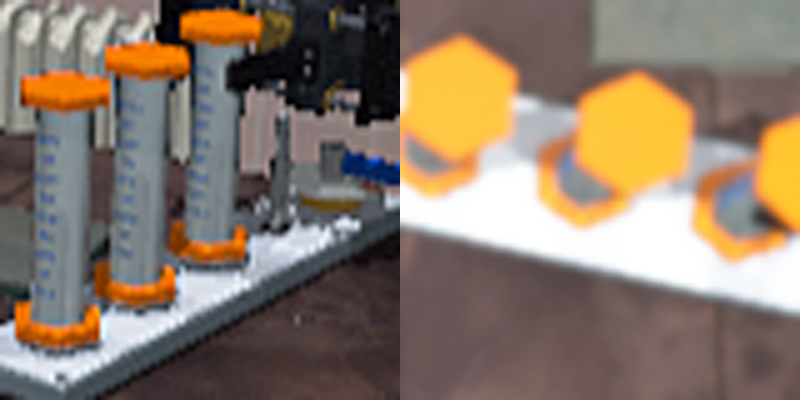

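```bash
python3 - <<'E'
from h import *
np.set_printoptions(precision=1,suppress=True)
S=load('scene');T=load('top')
s5=lambda u,v:(280+(u+.5)/5-.5,145+(v+.5)/5-.5); t5=lambda u,v:(310+(u-400+.5)/5-.5,160+(v+.5)/5-.5)
# foot blobs in scene
p=S['p'];m=cv2.inRange(cv2.cvtColor(p,cv2.COLOR_BGR2HSV),(8,150,100),(22,255,255))
n,l,st,c=cv2.connectedComponentsWithStats(m)
for k in range(1,n):
    if st[k,4]>15: print('S',st[k],c[k])
q=T['p'];m=cv2.inRange(cv2.cvtColor(q,cv2.COLOR_BGR2HSV),(8,150,100),(22,255,255))
n,l,st,c=cv2.connectedComponentsWithStats(m)
for k in range(1,n):
    if st[k,4]>15: print('T',st[k],c[k])
for n,a,b in(('C',(66,90),(461,98)),('B',(147,62),(634,132))): print(n,tri(S,s5(*a),T,t5(*b)))
for n,P in(('C',(627,-43)),('B',(607,-131)),('A',(587.3,-218.7))):
    for z in (38,191,195):
        u,v=proj(S,[*P,z]);w=proj(T,[*P,z]);print(n,z,np.array([(u-280)*5,(v-145)*5,400+(w[0]-310)*5,(w[1]-160)*5]))
E
```

```text
S [316 147  22   7 111] [324.8 149.8]
S [301 153  17   8 107] [309.3 156.7]
S [284 159  18   8 116] [292.5 162.8]
S [314 189  15   8  66] [321.  193.6]
S [299 198  16   8  72] [306.6 202.1]
S [283 205  17   9  83] [290.7 210.1]
T [308 167  26  31 455] [320.5 180.6]
T [338 174  31  31 483] [354.6 187.5]
T [369 182  37  29 545] [390.1 195.4]
C (array([626.3, -45.3, 192.9]), np.float64(2.4651858643943463))
B (array([ 608.8, -131.9,  191.4]), np.float64(4.206511030394046))
C 38 [ 50.6 322.3 429.9 144.9]
C 191 [ 59.3  91.4 454.8  97.6]
C 195 [ 59.5  85.1 455.6  96.1]
B 38 [131.8 282.2 583.  179.7]
B 191 [143.8  60.9 631.6 137.6]
B 195 [144.1  54.9 633.  136.3]
A 38 [205.2 245.8 736.4 214.1]
A 191 [219.7  33.3 808.7 177.3]
A 195 [220.1  27.5 810.9 176.1]
```

The numbers put A's collar about 4 mm higher than the others relative to its peg, so the rim is on the ring; it also sits some 3 mm too far in +x. I'll lift, shift back and lower again.

```bash
python3 -m inch '[0.003,0,0,0,0,0,255, 0.006,0,0,0,0,0,255, 0.006,-0.003,0,0,0,0,255, 0.006,-0.0035,0,0,0,0,255, 0.006,-0.0035,0,0,0,0,255, 0.005,-0.0035,0,0,0,0,255, 0.004,-0.0035,0,0,0,0,255, 0.003,-0.0035,0,0,0,0,255]'; python3 -m inch '[-0.001,0,0,0,0,0,255, -0.002,0,0,0,0,0,255, -0.003,0,0,0,0,0,255, -0.003,0,0,0,0,0,255]'; python3 -m inch '[-0.001,0,0,0,0,0,255, -0.002,0,0,0,0,0,255, -0.002,0,0,0,0,0,255]'
```

```text
clock: 35.95
tcp_pos: [590.6, -200.8, 168.2]
tool_rot: [[0.003, 0.975, 0.221], [-0.005, -0.221, 0.975], [1.0, -0.004, 0.005]]
contact_force: [0.6, -0.3, -0.4]
width: 0.392
gripper_force: 30.0
clock: 36.28
tcp_pos: [590.6, -200.7, 165.2]
tool_rot: [[0.003, 0.975, 0.221], [-0.006, -0.221, 0.975], [1.0, -0.004, 0.005]]
contact_force: [-0.7, 0.1, -0.5]
width: 0.395
gripper_force: 30.0
clock: 36.53
tcp_pos: [590.7, -200.7, 165.0]
tool_rot: [[0.001, 0.975, 0.221], [-0.007, -0.221, 0.975], [1.0, -0.002, 0.007]]
contact_force: [-0.8, -0.6, 6.8]
width: 0.396
gripper_force: 30.0
```

Now seated at 165.1, matching the expected height. Release and back away.

```bash
python3 -m inch '[0.0015,0,0,0,0,0,230, 0.0015,0,0,0,0,0,100, 0.0015,0,0,0,0,0,0, 0.0015,0,0,0,0,0,0, 0.0015,0,0,0,0,0,0, 0.0015,0,0,0,0,0,0, 0.0015,0,0,0,0,0,0]';python3 -m inch '[0.002,0,-0.005,0,0,0,0, 0.002,0,-0.02,0,0,0,0, 0.002,0,-0.045,0,0,0,0, 0.002,0,-0.075,0,0,0,0, 0.01,0,-0.095,0,0,0,0, 0.04,0,-0.1,0,0,0,0, 0.08,0,-0.1,0,0,0,0, 0.12,0,-0.1,0,0,0,0, 0.14,0,-0.1,0,0,0,0, 0.14,0,-0.1,0,0,0,0]'
python3 - <<'E'
from h import *
np.set_printoptions(precision=2,suppress=True)
p,d,i=snap('scene');q,_,j=snap('top')
for nm,p,I in(('S',p,i),('T',q,j)):
  m=cv2.inRange(cv2.cvtColor(p,cv2.COLOR_BGR2HSV),(8,150,100),(22,255,255));n,l,st,c=cv2.connectedComponentsWithStats(m)
  for k in range(1,n):
    if st[k,4]>15: print(nm,st[k],c[k])
cv2.imwrite('pics/s8.png',np.hstack([cv2.resize(p[0:1,0:1],(1,400)),cv2.resize(load('scene')['p'][145:225,260:360],None,fx=5,fy=5,interpolation=cv2.INTER_CUBIC)]))
E
python3 aim.py 470 -363 230 -14.3
```

```text
clock: 37.12
tcp_pos: [590.6, -200.7, 164.9]
tool_rot: [[0.003, 0.975, 0.221], [-0.005, -0.221, 0.975], [1.0, -0.004, 0.005]]
contact_force: [0.4, 0.3, -1.1]
width: 0.759
gripper_force: 0.0
clock: 37.95
tcp_pos: [569.1, -300.0, 310.7]
tool_rot: [[-0.004, 0.975, 0.222], [0.0, -0.222, 0.975], [1.0, 0.004, 0.001]]
contact_force: [-0.1, 0.2, 0.4]
width: 1.0
gripper_force: 0.0
S [317 148  17   7  91] [324.74 151.11]
S [301 153  17   8 100] [308.89 156.78]
S [284 159  18   8 116] [292.47 162.83]
S [314 191  16   7  65] [322.03 194.75]
S [299 197  16   9  75] [306.44 202.  ]
S [283 205  17   9  84] [290.61 210.14]
T [308 167  26  31 456] [320.51 180.61]
T [338 174  31  31 481] [354.56 187.48]
T [369 184  36  28 487] [389.46 196.5 ]
[ 568.66354058 -299.45955228  305.44488586] [ 1.03  0.98 -0.32  1.05 -1.07  2.03  0.46] [-0.0754 -0.0819 -0.0841]
[-70.57116371 -68.59908261  70.18175893]
```

View pics/s8.png

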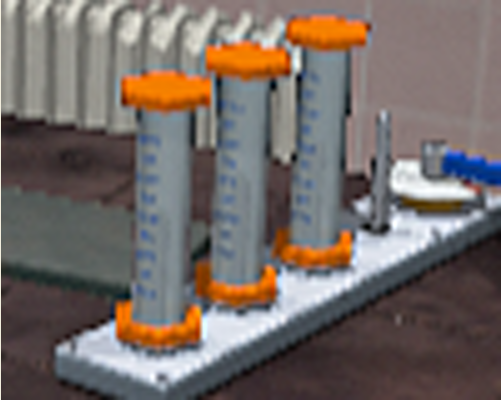

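All three cylinders stand level: collars at (160,325), (238,285) and (313,250), peg 3 free at (382,170). Now the valve.

```bash
python3 -m inch '[0,-0.01,-0.01,0,-7,0,0, 0,-0.02,-0.02,0,-14,0,0, 0,-0.03,-0.03,0,-21,0,0, 0,-0.04,-0.04,0,-28,0,0, 0,-0.05,-0.05,0,-35,0,0, 0,-0.06,-0.06,0,-42,0,0, 0,-0.07,-0.07,0,-49,0,0, 0,-0.08,-0.08,0,-56,0,0, 0,-0.082,-0.084,0,-63,0,0, 0,-0.082,-0.084,0,-70,0,0]';python3 -m inch '[0,0,0,0,-7,0,0, 0,0,0,0,-14,0,0, 0,0,0,0,-20,0,0, 0,0,0,0,-20,0,0, 0,0,0,0,-20,0,0]';python3 aim.py 470 -363 230 -14.3
```

```text
clock: 38.88
tcp_pos: [468.5, -365.3, 304.0]
tool_rot: [[0.213, 0.974, 0.072], [0.916, -0.225, 0.332], [0.34, -0.005, -0.94]]
contact_force: [1.3, 0.7, 0.0]
width: 0.999
gripper_force: 0.0
clock: 39.3
tcp_pos: [470.8, -361.0, 303.9]
tool_rot: [[0.218, 0.976, -0.004], [0.976, -0.218, 0.007], [0.006, -0.005, -1.0]]
contact_force: [-0.5, -0.6, 0.0]
width: 1.001
gripper_force: 0.0
[ 470.7965032  -360.9776569   303.89998643] [ 0.65  0.24 -0.09  1.41  0.02  1.5   0.34] [-0.0026  0.0001  0.0739]
[-4.93757274e-01 -5.91889689e-03  9.17054086e+01]
```

```bash
python3 -m inch '[0,0,0.01,0,0,7,0, 0,0,0.02,0,0,14,0, 0,0,0.03,0,0,21,0, 0,0,0.04,0,0,28,0, 0,0,0.05,0,0,35,0, -0.002,0,0.06,0,0,42,0, -0.002,0,0.07,0,0,49,0, -0.002,0,0.074,0,0,56,0, -0.002,0,0.074,0,0,63,0, -0.002,0,0.074,0,0,70,0]';python3 -m inch '[0,0,0,0,0,7,0, 0,0,0,0,0,14,0, 0,0,0,0,0,22,0, 0,0,0,0,0,22,0, 0,0,0,0,0,22,0]';python3 aim.py 470.2 -362.9 230 -14.3
python3 - <<'E'
from h import *
p,d,i=snap('wrist')
m=cv2.inRange(cv2.cvtColor(p,cv2.COLOR_BGR2HSV),(105,150,80),(130,255,255));m[240:]=0
ys,xs=np.nonzero(m);print(len(xs))
pts=np.array([atz(i,u,v,69)[:2] for u,v in zip(xs,ys)]);c=pts.mean(0);_,_,vt=np.linalg.svd(pts-c);print(c,np.degrees(np.arctan2(vt[0,1],vt[0,0])),((pts-c)@vt[0]).min(),((pts-c)@vt[0]).max())
E
```

```text
clock: 40.13
tcp_pos: [468.1, -365.7, 228.5]
tool_rot: [[0.993, 0.116, -0.006], [0.116, -0.993, 0.008], [-0.005, -0.009, -1.0]]
contact_force: [-0.1, 0.3, 0.1]
width: 1.003
gripper_force: 0.0
clock: 40.55
tcp_pos: [468.7, -365.3, 229.3]
tool_rot: [[0.967, -0.255, -0.005], [-0.255, -0.967, 0.007], [-0.006, -0.005, -1.0]]
contact_force: [-0.6, -0.7, 0.9]
width: 1.005
gripper_force: 0.0
[ 468.69747744 -365.32292097  229.34476481] [ 0.52  0.26  0.08  1.54 -0.02  1.35 -1.22] [ 0.0008 -0.0027 -0.0006]
[-0.31395518  0.36414451 -0.4722334 ]
714
[ 492.95414764 -369.00287235] 167.0602898529797 -47.162343431147264 42.85532151260368
```

```bash
python3 -m inch '[0,-0.002,0.04,0,0,-2,0, 0,-0.002,0.08,0,0,-2,0, 0,-0.002,0.115,0,0,-2,0, 0,-0.002,0.145,0,0,-2,0, 0,-0.002,0.165,0,0,-2,0, 0,-0.002,0.178,0,0,-2,0, 0,-0.002,0.185,0,0,-2,0, 0,-0.002,0.188,0,0,-2,0]'; python3 -m inch '[0,0,0,0,0,0,255, 0,0,0,0,0,0,255, 0,0,0,0,0,0,255, 0,0,0,0,0,0,255, 0,0,0,0,0,0,255, 0,0,0,0,0,0,255, 0,0,0,0,0,0,255, 0,0,0,0,0,0,255, 0,0,0,0,0,0,255, 0,0,0,0,0,0,255]';python3 -m inch '[0,0,0,0,0,0,255, 0,0,0,0,0,0,255, 0,0,0,0,0,0,255, 0,0,0,0,0,0,255, 0,0,0,0,0,0,255]'
cat > arc.py <<'E'
from h import *
import sys
s=sensors.get_state();R=np.array(s['tool_rot']);p=s['tcp_pos'];ax=np.array([549,-381.9,p[2]])
print('tool yaw',np.degrees(np.arctan2(R[1,0],R[0,0])),'pos yaw',np.degrees(np.arctan2(p[1]-ax[1],p[0]-ax[0])))
for a in map(float,sys.argv[1:]):
    t=np.radians(a);Q=np.array([[np.cos(t),-np.sin(t),0],[np.sin(t),np.cos(t),0],[0,0,1]])
    print(a,np.round(R.T@(ax+Q@(p-ax)-p)/1000,4))
E
python3 arc.py 5 10 15 20 25 30 35 40 45
```

```text
clock: 41.27
tcp_pos: [469.4, -361.5, 41.8]
tool_rot: [[0.975, -0.22, -0.004], [-0.22, -0.975, 0.006], [-0.005, -0.005, -1.0]]
contact_force: [0.4, -0.6, -0.9]
width: 0.997
gripper_force: 0.0
clock: 42.1
tcp_pos: [469.6, -361.4, 42.5]
tool_rot: [[0.975, -0.221, -0.003], [-0.221, -0.975, 0.005], [-0.004, -0.005, -1.0]]
contact_force: [-0.2, 0.2, -0.5]
width: 0.324
gripper_force: 0.0
clock: 42.52
tcp_pos: [469.3, -362.8, 42.5]
tool_rot: [[0.975, -0.222, -0.003], [-0.222, -0.975, 0.004], [-0.003, -0.003, -1.0]]
contact_force: [0.0, -5.5, -2.2]
width: 0.11
gripper_force: 30.0
tool yaw -12.842655262047533 pos yaw 166.50088208759618
5.0 [ 0.0002  0.0071 -0.    ]
10.0 [ 0.0011  0.0142 -0.    ]
15.0 [ 0.0025  0.0212 -0.0001]
20.0 [ 0.0046  0.0281 -0.0001]
25.0 [ 0.0073  0.0347 -0.0001]
30.0 [ 0.0105  0.0411 -0.0002]
35.0 [ 0.0143  0.0472 -0.0002]
40.0 [ 0.0186  0.0529 -0.0002]
45.0 [ 0.0233  0.0582 -0.0002]
```

```bash
python3 -m inch '[0.0002,0.0085,0,0,0,-5,255, 0.0011,0.0156,0,0,0,-10,255, 0.0025,0.0226,0,0,0,-15,255, 0.0046,0.0295,0,0,0,-20,255, 0.0073,0.0361,0,0,0,-25,255, 0.0105,0.0425,0,0,0,-30,255, 0.0143,0.0486,0,0,0,-35,255, 0.0186,0.0543,0,0,0,-40,255, 0.0233,0.0596,0,0,0,-45,255, 0.0233,0.0596,0,0,0,-45,255]';python3 -m inch '[0,0,0,0,0,0,255, 0,0,0,0,0,0,255, 0,0,0,0,0,0,255]'; python3 arc.py 1 2
```

```text
clock: 43.35
tcp_pos: [480.1, -425.6, 42.4]
tool_rot: [[0.844, 0.537, -0.001], [0.537, -0.844, 0.005], [0.002, -0.005, -1.0]]
contact_force: [2.0, -0.5, 2.6]
width: 0.111
gripper_force: 30.0
clock: 43.6
tcp_pos: [479.5, -424.6, 42.4]
tool_rot: [[0.847, 0.532, -0.002], [0.532, -0.847, 0.005], [0.001, -0.005, -1.0]]
contact_force: [2.9, -0.9, 0.4]
width: 0.114
gripper_force: 30.0
tool yaw 32.11811378718765 pos yaw -148.400606642298
1.0 [-0.      0.0014 -0.    ]
2.0 [ 0.      0.0028 -0.    ]
```

```bash
python3 -m inch '[0,0,0,0,0,0,0, 0,0,0,0,0,0,0, 0,0,0,0,0,0,0, 0,0,0,0,0,0,0, 0,0,0,0,0,0,0, 0,0,0,0,0,0,0, 0,0,-0.03,0,0,0,0, 0,0,-0.07,0,0,0,0, 0,0,-0.11,0,0,0,0, 0,0,-0.15,0,0,0,0]'; python3 -m inch '[0,0,-0.02,0,0,0,0, 0,0,-0.04,0,0,0,0, 0,0,-0.04,0,0,0,0, 0,0,-0.04,0,0,0,0]'
python3 - <<'E'
from h import *
p,d,i=snap('wrist')
hsv=cv2.cvtColor(p,cv2.COLOR_BGR2HSV)
m=cv2.inRange(hsv,(105,150,80),(130,255,255));m[240:]=0
ys,xs=np.nonzero(m);pts=np.array([atz(i,u,v,69)[:2] for u,v in zip(xs,ys)]);c=pts.mean(0);_,_,vt=np.linalg.svd(pts-c);print(c,np.degrees(np.arctan2(vt[0,1],vt[0,0])))
for n,lo,hi in(('green',(45,90,60),(80,255,255)),('red',(0,150,100),(6,255,255))):
  m=cv2.inRange(hsv,lo,hi);m[240:]=0;k,l,st,cc=cv2.connectedComponentsWithStats(m)
  for q in range(1,k):
    if st[q,4]>4: X=atz(i,*cc[q],45);print(n,st[q,4],X,np.degrees(np.arctan2(X[1]+381.9,X[0]-549)))
p,d,i=snap('scene')
m=cv2.inRange(cv2.cvtColor(p,cv2.COLOR_BGR2HSV),(8,150,100),(22,255,255));n,l,st,c=cv2.connectedComponentsWithStats(m)
for k in range(1,n):
    if st[k,4]>15: print(c[k])
print(sensors.get_state()['clock'])
E
```

```text
clock: 44.43
tcp_pos: [479.2, -425.2, 193.8]
tool_rot: [[0.846, 0.533, -0.003], [0.533, -0.846, 0.006], [0.0, -0.007, -1.0]]
contact_force: [0.3, -0.1, 0.4]
width: 0.785
gripper_force: 0.0
clock: 44.77
tcp_pos: [480.0, -426.0, 233.1]
tool_rot: [[0.846, 0.533, -0.001], [0.533, -0.846, 0.004], [0.001, -0.004, -1.0]]
contact_force: [-0.6, -0.7, -0.7]
width: 0.986
gripper_force: 0.0
[ 497.79684063 -413.76986088] -149.02503566166348
red 15 [ 517.72702161 -374.46563262   45.        ] 166.6275813972629
[324.48780488 151.3902439 ]
[308.89 156.78]
[292.47413793 162.82758621]
[321.921875 194.8125  ]
[306.54166667 202.08333333]
[290.6626506  210.10843373]
44.8667
```

```bash
python3 -c "
from plant import workorder
print(workorder.job_done())"
```

```text
the job is handed in; nothing more can be done
None
```

I shut the valve first, then stood all three cylinders present upside down on pegs 0, 1 and 2. After that I opened the valve to about 44–45 degrees, with the lever over the green mark, and handed the job in at about 45 s; no verdict came back.

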